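# Rack the stakes and start the polishing rig

## Task

Get the stake polisher ready and start it: first bring the speed lever down to the red stop mark, then lay every steel stake flat in the rack, each in its own notch with its head toward the brush drum, and lay the retaining bar across them into both forked posts, centred. With the lever still at stop, press the knob down and turn it clockwise to the green mark so that it springs up there, and last set the lever to the yellow mark; leave the hammer, the black block and the ball stake where they are.

Things in the scene. Friction and masses are not known exactly. Their poses are not given: they have to be found in the camera images.
- rack: Blue polishing rig fixed to the bench: slab 240 x 310 x 20 mm (x -50 to 190) with rails, forked posts and a grey brush drum. Origin: on the bench under the middle of the bar's place; x points from the rails to the drum, y along the drum, z up. Rails: two, along y, 14 mm thick, centred at x = -37 and +36 mm, tops at z = 45 mm. Drum: 68 mm diameter, axis at x = 155, z = 66 mm.
- rack_bar (a point): Where the centre of the bar's underside belongs: rack (0, 0, 66) mm; axes as the rack. Two blue forked posts, at y = -125 and +125 mm (20 mm thick in y), have fork floors at z = 66 mm, cheeks up to z = 86 mm and a slot 34 mm wide in x
- rack_notch0 (a point): Where the origin of a stake may lie: rack (10, -78, 45) mm; axes as the rack. Notch between orange teeth, the same on both rails: 28 mm wide in y, 12 mm deep, floor at z = 45 mm. The stake's shank lies along x across both rails, its wide head hanging just past the second rail on the drum side (a stake origin behind x = 0 would put the head on the teeth).
- rack_notch1 (a point): Where the origin of a stake may lie: rack (10, -26, 45) mm; axes as the rack. Notch between orange teeth, the same on both rails: 28 mm wide in y, 12 mm deep, floor at z = 45 mm. The stake's shank lies along x across both rails, its wide head hanging just past the second rail on the drum side (a stake origin behind x = 0 would put the head on the teeth).
- rack_notch2 (a point): Where the origin of a stake may lie: rack (10, 26, 45) mm; axes as the rack. Notch between orange teeth, the same on both rails: 28 mm wide in y, 12 mm deep, floor at z = 45 mm. The stake's shank lies along x across both rails, its wide head hanging just past the second rail on the drum side (a stake origin behind x = 0 would put the head on the teeth).
- rack_notch3 (a point): Where the origin of a stake may lie: rack (10, 78, 45) mm; axes as the rack. Notch between orange teeth, the same on both rails: 28 mm wide in y, 12 mm deep, floor at z = 45 mm. The stake's shank lies along x across both rails, its wide head hanging just past the second rail on the drum side (a stake origin behind x = 0 would put the head on the teeth).
- bar: Retaining bar: aluminium flat 24 (x) x 290 (y) x 12 (z) mm, with an upright red grip block on its middle, 18 (x) x 60 (y) mm, from z = 12 to 48 mm. Origin: centre of the flat's underside. Starts flat on the bench, about 0.3 kg. When laid in the two forks its underside is at rack z = 66 mm, 3 mm above the stakes.
- press (a joint): How far the knob is pressed down, m: 0 up, 0.008 fully down; sprung, about 3 N to start and 7 N fully down.
- knob (a joint): Turn of the black knob on the fixed grey start box (100 x 90 x 40 mm), rad: 0 at the red mark (off), 1.2 at the green mark (run), growing clockwise seen from above. An inner catch blocks turning unless it is pressed down more than about 5 mm; at the green mark it springs up again.
- knob_grip (a point): Point on the knob's axis, in the middle of its grip bar, 81 mm above the bench with the knob up. Black knob: flange of 62 mm diameter (top at 61 mm), on it a grip bar 56 long x 18 wide x 30 mm tall (to 91 mm), with a white line at the pointer end. This point turns with the knob: its x axis runs along the grip bar toward the pointer end.
- lever_base: Grey speed box, 100 x 70 x 42 mm, fixed, with the lever. Origin: centre of its underside; the lever swings in its x-z plane about an axis parallel to y that passes 30 mm above the origin. Marks on the quadrant beside the lever: red (stop) at 0, yellow (polishing speed) at 0.55, white (full) at 1.0 rad.
- lever (a joint): Lever angle, rad: 0 at the red stop mark, leaning 0.5 rad from upright toward the box's -x; 0.5 is upright; 1.0 is full, leaning toward +x. Yellow mark at 0.55. Friction holds it where it is left.
- lever_ball (a point): Centre of the black ball, 30 mm diameter, at the lever's end, 100 mm from the lever's axis.
- hammer: Bystander: hammer with a wooden handle, 270 mm long, lying on the bench. Leave it alone.
- pitch_block: Bystander: round black block, 120 mm diameter, 75 mm tall. Leave it alone.
- ball_stake: Bystander: steel ball of 60 mm on a dark stand, 125 mm tall. Leave it alone.
- stake0: Steel paddle stake, 183 mm long and 18 mm thick all over: square shank 18 x 18 mm from x = -100 to +55 mm, flat round head of 36 mm diameter centred at x = 65 mm. Origin: middle of the underside, at the balance point; x points to the head. About 0.45 kg. May be absent.
- stake0_head (a point): Centre of the head of stake0, 65 mm from its origin along x, 9 mm above the underside.
- stake1: Steel paddle stake, 183 mm long and 18 mm thick all over: square shank 18 x 18 mm from x = -100 to +55 mm, flat round head of 36 mm diameter centred at x = 65 mm. Origin: middle of the underside, at the balance point; x points to the head. About 0.45 kg. May be absent.
- stake1_head (a point): Centre of the head of stake1, 65 mm from its origin along x, 9 mm above the underside.
- stake2: Steel paddle stake, 183 mm long and 18 mm thick all over: square shank 18 x 18 mm from x = -100 to +55 mm, flat round head of 36 mm diameter centred at x = 65 mm. Origin: middle of the underside, at the balance point; x points to the head. About 0.45 kg. May be absent.
- stake2_head (a point): Centre of the head of stake2, 65 mm from its origin along x, 9 mm above the underside.
- stake3: Steel paddle stake, 183 mm long and 18 mm thick all over: square shank 18 x 18 mm from x = -100 to +55 mm, flat round head of 36 mm diameter centred at x = 65 mm. Origin: middle of the underside, at the balance point; x points to the head. About 0.45 kg. May be absent.
- stake3_head (a point): Centre of the head of stake3, 65 mm from its origin along x, 9 mm above the underside.
Things that resemble listed ones, but are neither listed nor needed, are in the scene too. What is shaped like the stake2 but pink is not meant.

How it is judged:
By the outcome, as a careful person would: the job done as asked, in the order asked, and still so for the second after the job is handed in, with the robot touching nothing.
Of stake0, stake1, stake2, stake3 only 2 to 4 are there at a start; the rules pass over those that are not, and their reading is None.
At some moment in a run one of bar may be knocked a few centimetres aside while the robot is not near it.
Once in a run the grip may slacken for a moment while it holds something.
It also fails if it takes over 210 s, if anything falls off the work surface, if the arm or the gripper's body presses on something with over 40 N, if the wrist force passes 120 N, or if a joint passes its speed limit or range.

## Robot

A 6-joint arm with a two-finger parallel gripper is mounted at the origin on the work surface. World frame = base frame: x ahead of the robot, y to its left, z up, the work surface at z = 0. Lengths are in mm, angles in rad, forces in N, time in s.
With the tool pointing down it reaches from about 300 to 775 mm from the base axis. Payload 14.6 kg.
Tool frame: the origin (TCP) lies midway between the tips of the shut fingers; the grasp point (between the pads) lies 19 mm behind it (manip.grip_point_offset is the distance from the TCP to the grasp point, in mm); x points along the fingers, z is the direction in which the jaws open and shut, and the axes are right-handed (so a half turn about x gives the same grasp; the last joint's range is limited). The gripper opens to 94 mm and grips with 3 to 60 N. Pads are 16 mm wide; open, the fingers measure 119 mm over their backs; the gripper's body (75 mm by 177 mm) begins 78 mm behind the grasp point.
Start: joints at [-1.294, 0.3, 1.521, -0, 1.321, -0.067], TCP at [185.38, -517.807, 205.446] pointing down, gripper open.
Joint ranges: [-3.03, 3.03], [-0.79, 2.21], [0.23, 2.52], [-1.04, 4.18], [0, 3.07], [-2.55, 2.55]. Speed limits (rad/s): [2.22, 2.22, 2.57, 3.14, 3.14, 3.14].

## Interface

Orientations are given as [roll, pitch, yaw] about the fixed x, y, z axes, in that order (R = Rz(yaw) Ry(pitch) Rx(roll)).
In Python, from cell import manip, camera, calibration, order gives the robot as it stands.
- The arm moves only by the tool jog_arm, never from a script. Its arguments are lists of equal length, an entry for each row: "turn": the turn, a rotation vector about the tool's x, y, z in degrees, a list of three; "dp": the shift along the tool's x, y, z in cm, a list of three; "gripper": the closure, from 0 (fully open) to 1 (shut). In form: {"turn": [[ax, ay, az], ...], "dp": [[tx, ty, tz], ...], "gripper": [gripper, ...]}. A call has 1 to 8 rows; each row shifts and turns the pose as measured when the row begins, along the tool's axes as they then stand; what a row does not reach is not made up. A row lasts 1/8 s, in which the tool goes at most 62.5 mm and 10.7 degrees, less where a joint would pass 70% of its speed; a pose out of reach is approached as far as the arm can. A call is refused whole if a number of a shift passes 6.25 or a number of a turn 10.7, either way. A call with a gripper value outside its range is refused whole. The fingers move at their own pace and stop on an object; "grip_force" is the grip in N (left out, the last holds). Time passes only in rows, so rows that do not move let the fingers close. It gives the time, the measured TCP pose, the force and the opening at its end, in the units of the state.
- manip.read_state(): the state, without advancing time (a new reading comes with each control period).
- camera(name): name is "side" or "top"; returns (picture, depth): 400x640x3 uint8, red, green, blue; 400x640 float32, mm along the optical axis (not along the pixel's ray), 0 where there is no reading.
- calibration(name): a dict with "K" (3x3 intrinsics, pixels), "distortion" ([k1, k2, p1, p2, k3] as OpenCV has them; the pictures are not rectified), "world_from_camera" (4x4, takes a point from camera to world coordinates). Camera axes: x right, y down, z forward; pixel columns grow to the right and rows downward; lengths in mm; the calibration is good to about 2 mm. A picture is of the moment at which its call begins. calibration takes no time and is no camera call.
- order.sign_off(): hands the job in, once; it reports no verdict.
The state is a dict: "clock": time; "joints": joint angles; "qd": joint speeds; "effort": joint torques, N m; "eef_pos": TCP position; "eef_rot": TCP orientation; "wrist_force": force on the tool from outside, world axes, zero at the start; "moment": the same for the moment, N m; "finger_gap": finger opening in mm.
Only numpy, scipy, OpenCV 4.12 (cv2) and the standard library are available. Lean on these libraries where they do the work, as an engineer would, in place of code of your own. Each camera call takes 0.05 s, during which the arm holds its last target.

## Working session

There is one attempt and no reset: what is moved stays moved. The work goes in short steps, Python scripts to look and compute and a tool call to move; the robot and the scene stay as the last step left them, time stands still between calls to the robot, and variables do not carry over. Pictures are saved under pics/ and viewed, and the job is handed in when it is done.

Besides the shell and the picture viewer there is one more tool, called as name(argument=value, ...) on one line, values as JSON. jog_arm: Moves the arm, as the interface text tells. Its arguments: {"type":"object","properties":{"turn":{"type":"array","items":{"type":"array","items":{"type":"number"}}},"dp":{"type":"array","items":{"type":"array","items":{"type":"number"}}},"gripper":{"type":"array","items":{"type":"number"}},"grip_force":{"type":"number"}},"required":["turn","dp","gripper"]}

```bash
ls; mkdir -p pics; python3 - <<'E'
from cell import manip,camera,calibration,order
import cv2,numpy as np
print(manip.read_state())
for n in("side","top"):
    p,d=camera(n); cv2.imwrite(f"pics/{n}0.png",p[:,:,::-1]); np.save(f"pics/{n}0.npy",d)
    c=calibration(n); print(n,c)
E
```

```text
pics
{'clock': 0.0, 'joints': array([-1.29359173e+00,  3.00454392e-01,  1.52161280e+00, -8.56706481e-06,
        1.32069915e+00, -6.65961555e-02]), 'qd': array([-1.53946101e-03, -1.53874644e-03,  1.99819103e-05,  9.20638413e-04,
       -7.38474307e-04, -1.05781214e-03]), 'effort': array([-8.24184899e-04, -5.31809700e+01, -3.52742529e+01,  7.08520389e-02,
        2.44246615e-02, -1.02169881e-04]), 'eef_pos': array([ 185.30868597, -517.54902416,  204.8820808 ]), 'eef_rot': array([3.08206646, 1.56962261, 1.85507302]), 'wrist_force': array([ 0.1454361 ,  1.18731367, -0.62829366]), 'moment': array([0.08520055, 0.020882  , 0.00757851]), 'finger_gap': 94.14845306748185}
side {'K': array([[471.89134487,   0.        , 311.56652065],
       [  0.        , 471.89134487, 198.0702975 ],
       [  0.        ,   0.        ,   1.        ]]), 'distortion': array([-0.14282648,  0.        ,  0.        ,  0.        ,  0.        ]), 'world_from_camera': array([[-9.90571919e-01, -8.64954186e-02,  1.06234721e-01,
         3.52731208e+02],
       [-1.35554260e-01,  7.30978211e-01, -6.68801838e-01,
         7.74056397e+02],
       [-1.98069715e-02, -6.76896889e-01, -7.35811312e-01,
         1.01219224e+03],
       [ 0.00000000e+00,  0.00000000e+00,  0.00000000e+00,
         1.00000000e+00]])}
top {'K': array([[510.65732885,   0.        , 313.12290874],
       [  0.        , 510.65732885, 192.56216266],
       [  0.        ,   0.        ,   1.        ]]), 'distortion': array([-0.00203774,  0.        ,  0.        ,  0.        ,  0.        ]), 'world_from_camera': array([[-2.19958226e-02, -9.96809037e-01,  7.67328260e-02,
         3.69573993e+02],
       [-9.99757796e-01,  2.18748567e-02, -2.41670039e-03,
        -3.09341044e+01],
       [ 7.30469212e-04, -7.67673983e-02, -9.97048762e-01,
         1.54074978e+03],
       [ 0.00000000e+00,  0.00000000e+00,  0.00000000e+00,
         1.00000000e+00]])}
```

View pics/top0.png

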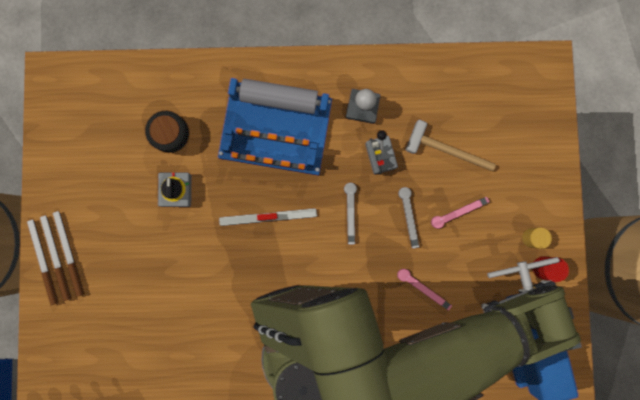

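View pics/side0.png

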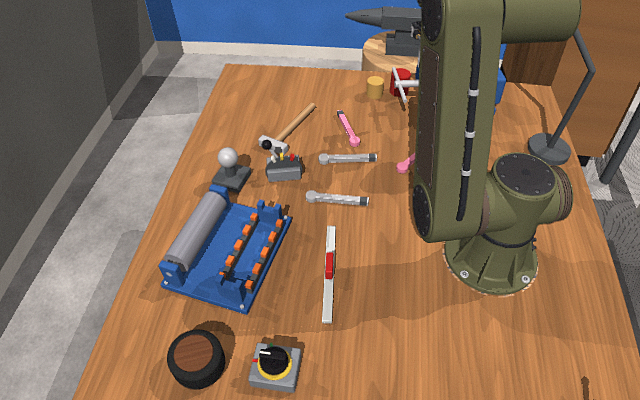

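```bash
cat > h.py <<'E'
from cell import manip,camera,calibration,order
import cv2,numpy as np
from scipy.spatial.transform import Rotation as Ro
def ray(n,uv):
    c=calibration(n); x=cv2.undistortPoints(np.array([[uv]],float),c["K"],c["distortion"])[0,0]
    T=c["world_from_camera"]; return T[:3,3],T[:3,:3]@np.r_[x,1]
def pz(n,uv,z):
    o,d=ray(n,uv); return o+d*(z-o[2])/d[2]
def pd(n,uv,D):
    o,d=ray(n,uv); return o+d*D[int(round(uv[1])),int(round(uv[0]))]
def proj(n,P):
    c=calibration(n); T=np.linalg.inv(c["world_from_camera"])
    return cv2.projectPoints(np.array(P,float).reshape(-1,1,3),cv2.Rodrigues(T[:3,:3])[0],T[:3,3],c["K"],c["distortion"])[0][:,0]
def shot(n,tag):
    p,d=camera(n); cv2.imwrite(f"pics/{n}{tag}.png",p[:,:,::-1]); np.save(f"pics/{n}{tag}.npy",d); return p,d
def crop(n,tag,x0,y0,w,h,s,out):
    im=cv2.imread(f"pics/{n}{tag}.png")[y0:y0+h,x0:x0+w]
    im=cv2.resize(im,None,fx=s,fy=s,interpolation=cv2.INTER_CUBIC)
    for i in range(0,w,10):
        cv2.line(im,(i*s,0),(i*s,6 if i%50 else 14),(0,255,0),1)
        if (x0+i)%20==0: cv2.putText(im,str(x0+i),(i*s,22),0,.4,(0,255,0),1)
    for i in range(0,h,10):
        cv2.line(im,(0,i*s),(6,i*s),(0,255,0),1)
        if (y0+i)%20==0: cv2.putText(im,str(y0+i),(8,i*s+4),0,.4,(0,255,0),1)
    cv2.imwrite(f"pics/{out}.png",im)
def st():
    s=manip.read_state(); R=Ro.from_euler("xyz",s["eef_rot"]).as_matrix(); return s,s["eef_pos"],R
def info():
    s,p,R=st(); print("t %.2f p %s F %s gap %.1f"%(s["clock"],p.round(1),s["wrist_force"].round(1),s["finger_gap"]))
    print("R",R.round(3).tolist(),"j",s["joints"].round(2)); 
def plan(P,jaw,down=(0,0,-1)):
    """target TCP P, tool x=down, jaw: angle (deg) of tool z in the xy plane (mod 180)"""
    s,p,R=st(); x=np.array(down,float); x/=np.linalg.norm(x); best=None
    for k in(0,180):
        a=np.radians(jaw+k); z=np.array([np.cos(a),np.sin(a),0]); z-=x*(x@z); z/=np.linalg.norm(z)
        T=np.c_[x,np.cross(z,x),z]
        rv=Ro.from_matrix(R.T@T).as_rotvec(degrees=True)
        print("k",k,"turn total",rv.round(1), "n>=",np.ceil(np.linalg.norm(rv)/10.7))
    d=np.array(P)-p; print("dp now tool cm",(R.T@d/10).round(2),"| in target frame (k=180)",(T.T@d/10).round(2),"world",d.round(1))
E
python3 - <<'E'
from h import *
crop("top","0",200,65,200,130,4,"c1"); crop("top","0",330,90,130,170,4,"c2"); crop("top","0",140,150,200,90,4,"c3")
info()
E
```

```text
t 0.10 p [ 185.3 -517.6  204.9] F [0.9 0.8 0.4] gap 94.4
R [[-0.0, 0.941, 0.337], [0.001, 0.337, -0.941], [-1.0, 0.0, -0.001]] j [-1.29  0.3   1.52 -0.    1.32 -0.07]
```

View pics/c1.png

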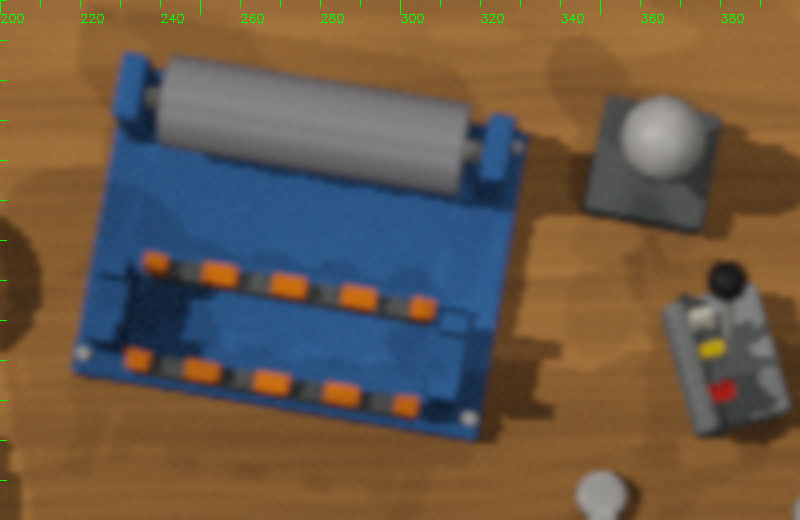

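View pics/c2.png

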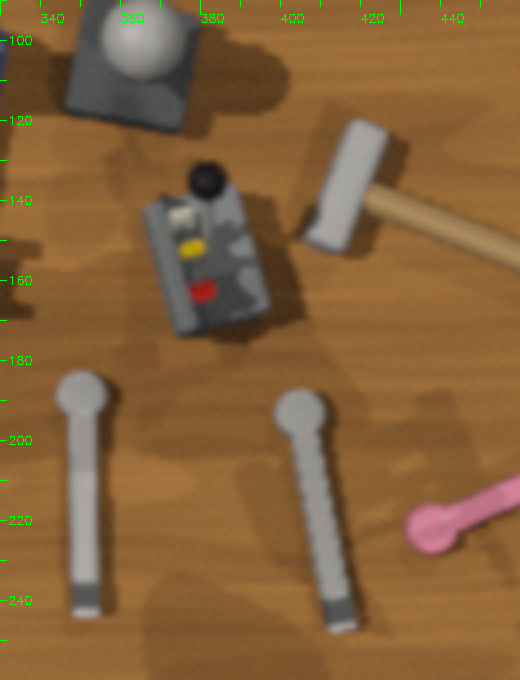

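View pics/c3.png

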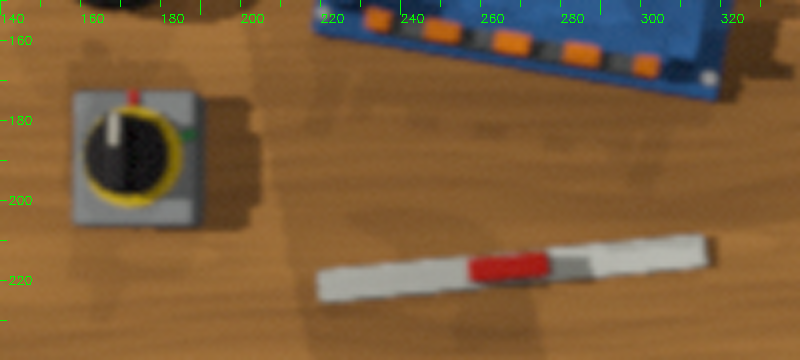

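```bash
python3 - <<'E'
from h import *
crop("side","0",150,180,160,140,5,"s1"); crop("side","0",250,140,140,80,5,"s2"); crop("side","0",230,220,120,180,3,"s3")
E
```

```text
(no output)
```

View pics/s1.png

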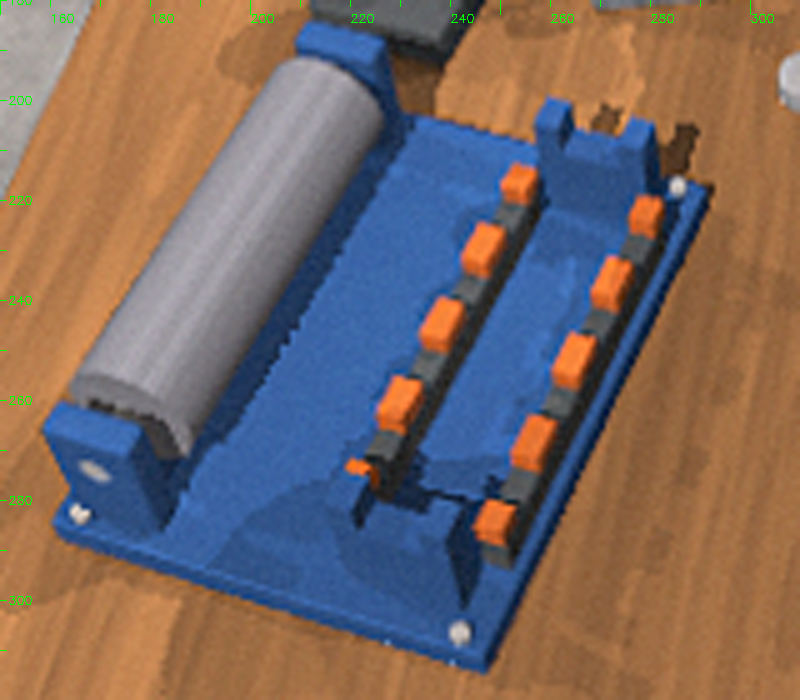

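View pics/s2.png

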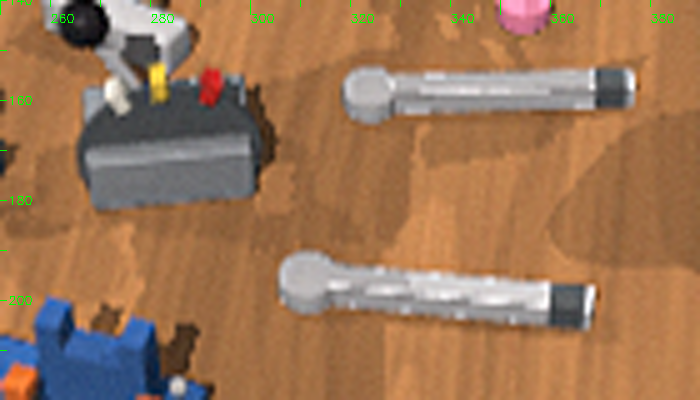

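View pics/s3.png

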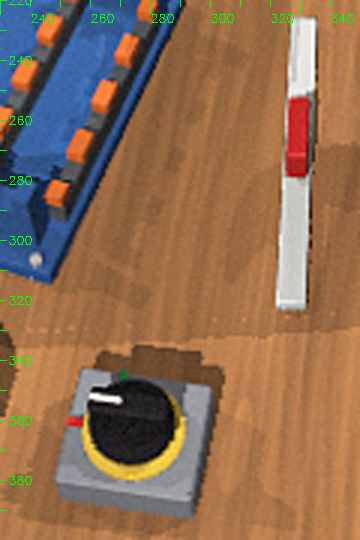

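```bash
cat > fit.py <<'E'
from h import *
from scipy.optimize import least_squares
def fit(obs,x0):
    # obs: (cam,uv,local xyz)
    def w(q,l): 
        c,s=np.cos(q[2]),np.sin(q[2]); return np.array([q[0]+c*l[0]-s*l[1],q[1]+s*l[0]+c*l[1],l[2]])
    f=lambda q:np.concatenate([proj(n,w(q,l))[0]-uv for n,uv,l in obs])
    r=least_squares(f,x0,x_scale=[10,10,.1]); return r.x,r.fun.reshape(-1,2).round(1)
E
python3 - <<'E'
from fit import *
o=[]
for (u,v),(x,y) in zip([(219,274),(289,287),(358,298),(202,371),(272,383),(342,394)],[(36,52),(36,0),(36,-52),(-37,52),(-37,0),(-37,-52)]):
    o.append(("top",(200+u/4,65+v/4),(x,y,57)))
o+=[("top",(218.7,158),(-50,155,20)),("top",(319.3,174.6),(-50,-155,20))]
t=o
s=[("side",(247,312),(-50,155,20)),("side",(292.4,217.4),(-50,-155,20)),("side",(161.6,284),(190,155,20))]
for oo in(t,s,t+s):
    q,e=fit(oo,[570,80,-.15]); print(q,e.tolist())
# lever base top view corners z=42; bar; stakes
def P(n,x,y,z): return pz(n,(x,y),z).round(1)
print("stakeA head",P("top",330+82/4,90+394/4,18),"tail",P("top",330+86/4,90+614/4,18))
print("stakeB head",P("top",330+300/4,90+412/4,18),"tail",P("top",330+342/4,90+628/4,18))
print("A side",P("side",250+306/5,140+280/5,18),P("side",250+590/5,140+307/5,18))
print("B side",P("side",250+370/5,140+92/5,18),P("side",250+630/5,140+86/5,18))
print("bar grip top",P("top",140+509/4,150+266/4,48),"ends",P("top",140+318/4,150+286/4,12),P("top",140+708/4,150+251/4,12))
print("bar side grip top",P("side",230+297/3,220+136/3,30))
print("knob top", P("top",140+126/4,150+152/4,75))
print("box corners",[P("top",140+a/4,150+b/4,40) for a,b in((74,92),(196,92),(202,225),(74,226))])
D=np.load("pics/top0.npy")
print("ball", pd("top",(330+207/4,90+180/4),D), pd("side",(250+80/5,140+25/5),np.load("pics/side0.npy")))
print("lever box",[P("top",330+a/4,90+b/4,42) for a,b in((146,212),(180,332),(270,310),(235,190))])
E
```

```text
[ 6.16661126e+02  8.83125197e+01 -1.85204969e-01] [[0.1, 0.0], [0.1, -0.4], [0.3, -0.3], [0.1, 0.1], [0.1, -0.1], [0.1, 0.0], [-1.1, 0.3], [0.2, 0.4]]
[ 6.16285931e+02  9.15053309e+01 -1.93610382e-01] [[0.4, 0.0], [0.5, -0.3], [-1.0, 0.0]]
[ 6.16730693e+02  8.90908366e+01 -1.88180059e-01] [[-0.1, -0.1], [-0.1, -0.4], [0.0, -0.3], [-0.2, -0.0], [-0.2, -0.1], [-0.2, 0.1], [-1.4, 0.1], [-0.1, 0.5], [0.9, -0.9], [0.3, -1.1], [-0.8, -0.4]]
stakeA head [ 496.5 -146.7   18. ] tail [ 332.7 -145.2   18. ]
stakeB head [ 479.4 -309.3   18. ] tail [ 318.1 -334.8   18. ]
A side [ 498.4 -137.5   18. ] [ 335.2 -135.7   18. ]
B side [ 480.6 -299.9   18. ] [ 320.5 -324.4   18. ]
bar grip top [417.3 101.   48. ] ends [406.6 247.1  12. ] [426.4 -44.9  12. ]
bar side grip top [420.1 103.1  30. ]
knob top [504.5 373.1  75. ]
box corners [array([553.1, 421.1,  40. ]), array([551.1, 331. ,  40. ]), array([452.6, 326.9,  40. ]), array([453.9, 421. ,  40. ])]
ball [ 634.7399063  -229.29422098  132.91377674] [ 638.40822099 -220.85883301  125.93385613]
lever box [array([ 628.9, -196.1,   42. ]), array([ 538.8, -218.5,   42. ]), array([ 553.7, -285.5,   42. ]), array([ 643.9, -262.6,   42. ])]
```

```bash
python3 - <<'E'
from h import *
DT=np.load("pics/top0.npy");DS=np.load("pics/side0.npy")
for n,D,uv in[("top",DT,(350.5,188.5)),("side",DS,(311,196)),("top",DT,(351,215)),("side",DS,(335,198)),("side",DS,(324,159)),("top",DT,(405,193)),("side",DS,(340,230)),("top",DT,(330,220)),("side",DS,(300,300)),("top",DT,(500,120)),("side",DS,(300,130))]:
    print(n,uv,pd(n,uv,D).round(1))
# cross: project top-estimated A head in side
print(proj("side",[[496.5,-146.7,18],[479.4,-309.3,18]]))
p,R=st()[1:]
print("tcp proj",proj("top",[p]),proj("side",[p]))
E
```

```text
top (350.5, 188.5) [ 497.2 -147.4    9. ]
side (311, 196) [ 499.4 -139.7   15.5]
top (351, 215) [ 417.2 -145.9   19.3]
side (335, 198) [ 429.6 -136.2   19.7]
side (324, 159) [ 480.2 -296.8   18.4]
top (405, 193) [ 479.6 -309.9   15. ]
side (340, 230) [405.3 -37.7  -0.6]
top (330, 220) [404.1 -83.7   1.2]
side (300, 300) [481.2 192.2  -1.6]
top (500, 120) [ 6.984e+02 -6.116e+02 -1.000e-01]
side (300, 130) [ 579.7 -449.1    1.3]
[[312.29067359 193.73362055]
 [324.73878639 156.40863425]]
tcp proj [[502.62017372 299.2107786 ]] [[426.30749406  74.8533751 ]]
```

jog_arm(turn=[[5.7,0,0],[0,0,0]], dp=[[0,0,0],[0,0,0]], gripper=[0,0])

```text
clock: 0.35
eef_pos: [185.2, -517.3, 204.3]
eef_rot: [-3.101, 1.568, 1.854]
wrist_force: [-1.0, 0.3, 0.1]
finger_gap: 93.7
```

```bash
cat >> h.py <<'E'
L=np.array([591.3,-240.7]); LY=0.244
def ball(q):
    return np.r_[L+100*np.sin(q-.5)*np.array([np.cos(LY),np.sin(LY)]),30+100*np.cos(q-.5)]
E
python3 - <<'E'
from h import *
info(); b=ball(1.0); print(b, proj("top",[b]),proj("side",[b])); plan(b+[0,0,31],104)
E
```

```text
t 0.35 p [ 185.2 -517.3  204.3] F [-1.   0.3  0.1] gap 93.7
R [[-0.001, 0.971, 0.241], [0.002, 0.241, -0.971], [-1.0, -0.0, -0.002]] j [-1.29  0.3   1.52 -0.    1.32  0.03]
[ 637.82246647 -229.117747    117.75825619] [[380.928043   134.93775778]] [[267.02539691 145.28730611]]
k 0 turn total [179.9   0.    0.2] n>= 17.0
k 180 turn total [-0.1 -0.1  0. ] n>= 1.0
dp now tool cm [  5.59  50.86 -17.08] | in target frame (k=180) [  5.56  50.89 -17.01] world [452.6 288.2 -55.6]
```

jog_arm(turn=[[0,0,0],[0,0,0],[0,0,0],[0,0,0],[0,0,0],[0,0,0],[0,0,0],[0,0,0]], dp=[[0,5.5,-2],[0,5.5,-2],[0,5.5,-2],[0,5.5,-2],[0,5.5,-2],[0,5.5,-2],[0,5.5,-2],[0,5.5,-2]], gripper=[0,0,0,0,0,0,0,0])

```text
clock: 1.35
eef_pos: [580.6, -246.8, 203.6]
eef_rot: [-2.904, 1.567, 2.065]
wrist_force: [-0.2, -1.8, -0.1]
finger_gap: 94.2
```

```bash
python3 - <<'E'
from h import *
shot("top","1"); info(); b=ball(1.0); plan(b+[0,0,-19],104)
E
```

```text
t 1.40 p [ 584.7 -242.3  203. ] F [5.  3.7 0.4] gap 94.1
R [[-0.001, 0.966, 0.258], [0.004, 0.258, -0.966], [-1.0, 0.0, -0.004]] j [-0.45  0.49  1.26  0.    1.39  0.86]
k 0 turn total [-179.1    0.    -0.4] n>= 17.0
k 180 turn total [ 0.9 -0.3 -0. ] n>= 1.0
dp now tool cm [10.42  5.47  0.14] | in target frame (k=180) [1.042e+01 5.470e+00 1.000e-02] world [  53.1   13.2 -104.2]
```

View pics/top1.png

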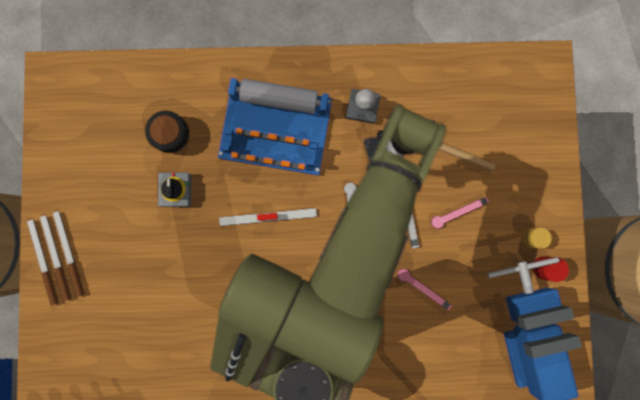

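jog_arm(turn=[[0.9,-0.3,0],[0,0,0],[0,0,0],[0,0,0],[0,0,0]], dp=[[0,5.45,0],[4,0,0],[4,0,0],[2.4,0,0],[0,0,0]], gripper=[0,0,0,0,0])

```text
clock: 2.02
eef_pos: [640.1, -225.3, 94.0]
eef_rot: [-1.786, 1.569, -3.097]
wrist_force: [0.3, -0.8, 0.8]
finger_gap: 93.9
```

```bash
python3 - <<'E'
from h import *
info(); b=ball(1.0); plan(b+[0,0,-19],104)
E
```

```text
t 2.02 p [ 640.1 -225.3   94. ] F [ 0.3 -0.8  0.8] gap 93.9
R [[-0.002, 0.966, 0.257], [-0.0, 0.257, -0.966], [-1.0, -0.002, -0.0]] j [-0.39  0.69  1.22 -0.    1.24  0.92]
k 0 turn total [-179.1   -0.2   -0. ] n>= 17.0
k 180 turn total [ 0.9 -0.   0.1] n>= 1.0
dp now tool cm [-0.47 -0.32  0.31] | in target frame (k=180) [-0.47 -0.31  0.32] world [-2.3 -3.8  4.7]
```

jog_arm(turn=[[0.9,0,0],[0,0,0],[0,0,0],[0,0,0],[0,0,0],[0,0,0],[0,0,0],[0,0,0]], dp=[[-0.4,-0.3,0.3],[0,0,0],[0,0,0],[0,0,0],[0,0,0],[0,0,0],[0,0,0],[0,0,0]], gripper=[0,0.6,0.75,0.75,0.75,0.75,0.75,0.75], grip_force=12)

```text
clock: 3.02
eef_pos: [639.3, -231.0, 102.9]
eef_rot: [0.576, 1.565, -0.75]
wrist_force: [1.8, -5.1, -2.4]
finger_gap: 29.0
```

```bash
python3 - <<'E'
from h import *
info(); shot("side","2"); b=ball(1.0); plan(b+[0,0,-19],104)
crop("side","2",200,60,200,150,4,"s4")
E
```

```text
t 3.02 p [ 639.3 -231.   102.9] F [ 1.8 -5.1 -2.4] gap 29.0
R [[0.004, 0.97, 0.242], [-0.004, 0.242, -0.97], [-1.0, 0.003, 0.005]] j [-0.4   0.67  1.21 -0.    1.25  0.93]
k 0 turn total [-180.     0.3    0.4] n>= 17.0
k 180 turn total [ 0.   0.3 -0.2] n>= 1.0
dp now tool cm [ 0.41 -0.1  -0.22] | in target frame (k=180) [ 0.41 -0.1  -0.22] world [-1.5  1.9 -4.1]
```

View pics/s4.png

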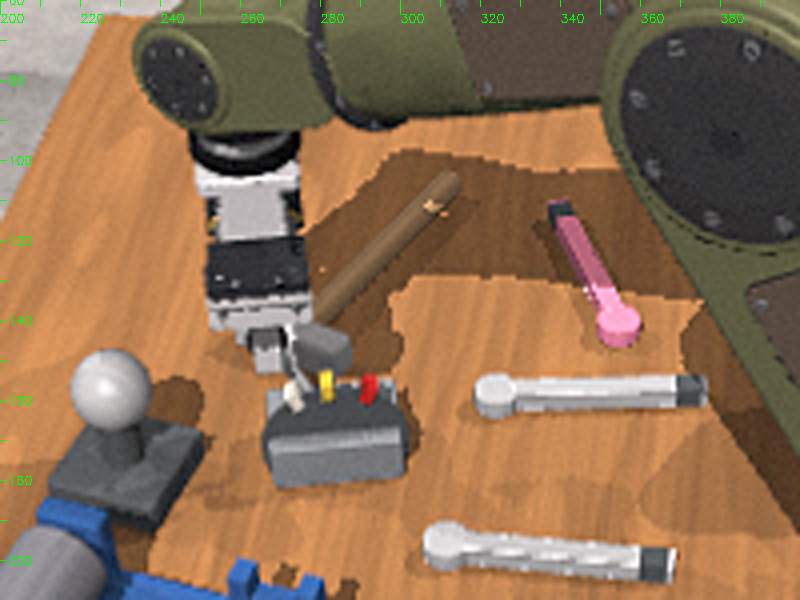

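View pics/side2.png

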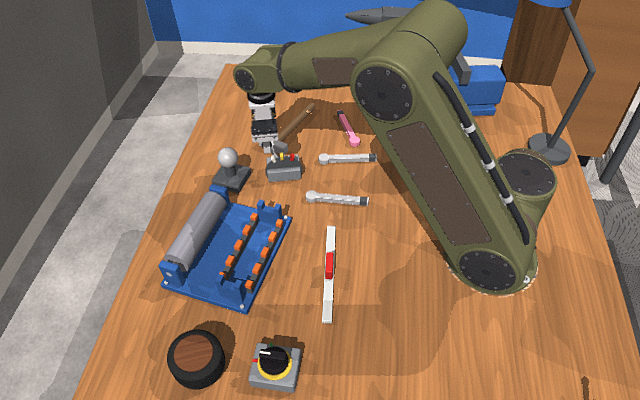

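jog_arm(turn=[[0,0,0],[0,0,0],[0,0,0],[0,0,0]], dp=[[-0.4,-1.15,0],[-0.4,-1.2,0],[-0.25,-1.2,0],[-0.1,-1.25,0]], gripper=[0.75,0.75,0.75,0.75])

```text
clock: 3.58
eef_pos: [590.8, -243.1, 113.6]
eef_rot: [0.643, 1.565, -0.683]
wrist_force: [4.0, -2.7, -8.6]
finger_gap: 29.0
```

```bash
python3 - <<'E'
from h import *
info(); b=ball(.5); plan(b+[0,0,-19],104);b=ball(.0); plan(b+[0,0,-19],104)
E
```

```text
t 3.58 p [ 590.8 -243.1  113.6] F [ 4.  -2.7 -8.6] gap 29.0
R [[0.005, 0.97, 0.242], [-0.004, 0.242, -0.97], [-1.0, 0.004, 0.005]] j [-0.45  0.57  1.35 -0.    1.21  0.88]
k 0 turn total [-180.     0.3    0.5] n>= 17.0
k 180 turn total [ 0.   0.3 -0.2] n>= 1.0
dp now tool cm [ 0.26  0.1  -0.22] | in target frame (k=180) [ 0.26  0.1  -0.22] world [ 0.5  2.4 -2.6]
k 0 turn total [-180.     0.3    0.5] n>= 17.0
k 180 turn total [ 0.   0.3 -0.2] n>= 1.0
dp now tool cm [ 1.46 -4.7  -0.23] | in target frame (k=180) [ 1.48 -4.69 -0.22] world [-46.1  -9.2 -14.8]
```

jog_arm(turn=[[0,0,0],[0,0,0],[0,0,0],[0,0,0],[0,0,0]], dp=[[0.15,-1.25,0],[0.3,-1.2,0],[0.45,-1.2,0],[0.5,-1.1,0],[0,0,0]], gripper=[0.75,0.75,0.75,0.75,0.75])

```text
clock: 4.2
eef_pos: [540.7, -255.6, 99.8]
eef_rot: [0.719, 1.564, -0.608]
wrist_force: [-5.9, 0.3, 4.5]
finger_gap: 25.9
```

```bash
python3 - <<'E'
from h import *
info(); b=ball(.0); plan(b+[0,0,-19],104)
shot("side","3"); crop("side","3",200,60,200,150,4,"s5")
E
```

```text
t 4.20 p [ 540.7 -255.6   99.8] F [-5.9  0.3  4.5] gap 25.9
R [[0.006, 0.97, 0.242], [-0.004, 0.242, -0.97], [-1.0, 0.005, 0.005]] j [-0.5   0.5   1.49 -0.    1.14  0.82]
k 0 turn total [180.   -0.4  -0.5] n>= 17.0
k 180 turn total [-0.   0.3 -0.3] n>= 1.0
dp now tool cm [ 0.11  0.47 -0.23] | in target frame (k=180) [ 0.11  0.48 -0.23] world [ 4.1  3.4 -1.1]
```

View pics/s5.png

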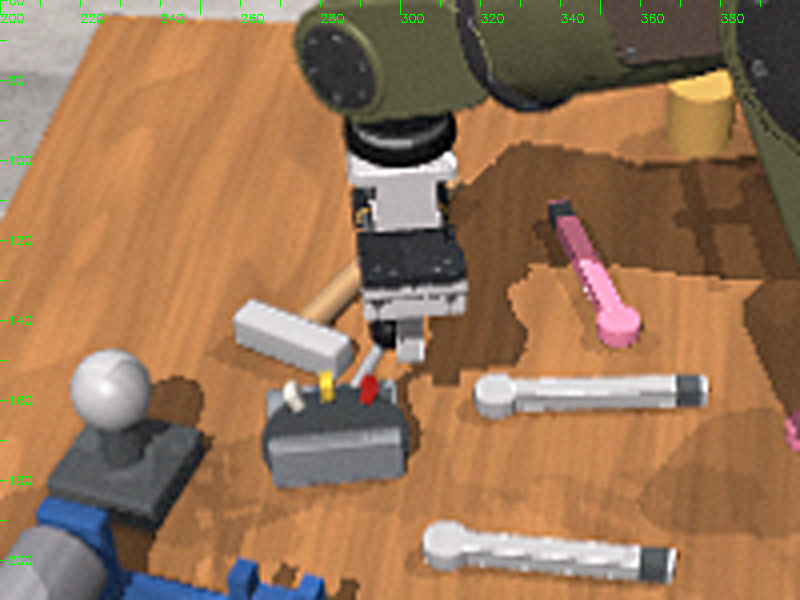

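jog_arm(turn=[[0,0,0],[0,0,0],[0,0,0],[0,0,0],[0,0,0],[0,0,0],[0,0,0]], dp=[[0,0,0],[0,0,0],[0,0,0],[0,0,0],[-4,0,0],[-4,0,0],[-5,-6,0]], gripper=[0.4,0,0,0,0,0,0])

```text
clock: 5.12
eef_pos: [492.4, -265.7, 217.9]
eef_rot: [-1.721, 1.569, -3.046]
wrist_force: [-0.1, -0.3, 0.6]
finger_gap: 91.8
```

```bash
python3 - <<'E'
from h import *
info()
shot("side","4"); crop("side","4",200,60,200,150,4,"s6"); shot("top","4"); crop("top","4",330,90,130,120,5,"t6")
print("0",proj("side",[ball(0),ball(.1),ball(-.1),ball(.2)]),proj("top",[ball(0),ball(.1)]))
E
```

```text
t 5.12 p [ 492.4 -265.7  217.9] F [-0.1 -0.3  0.6] gap 91.8
R [[-0.002, 0.97, 0.244], [-0.0, 0.244, -0.97], [-1.0, -0.002, -0.0]] j [-0.56  0.31  1.47 -0.    1.36  0.76]
0 [[300.04522507 142.38640844]
 [296.89062638 141.51103312]
 [303.02935402 143.50124257]
 [293.60027171 140.8870486 ]] [[390.2470778  167.52651687]
 [389.6008232  164.24915285]]
```

View pics/s6.png

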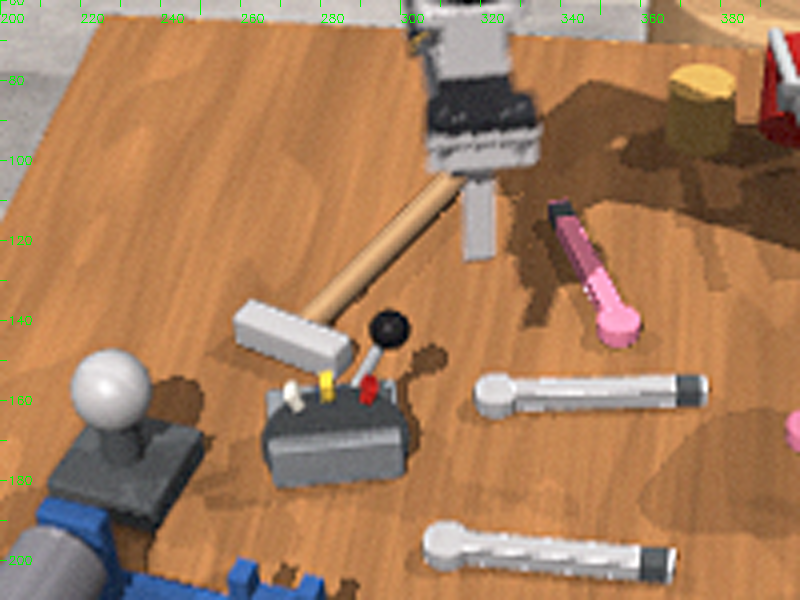

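View pics/t6.png

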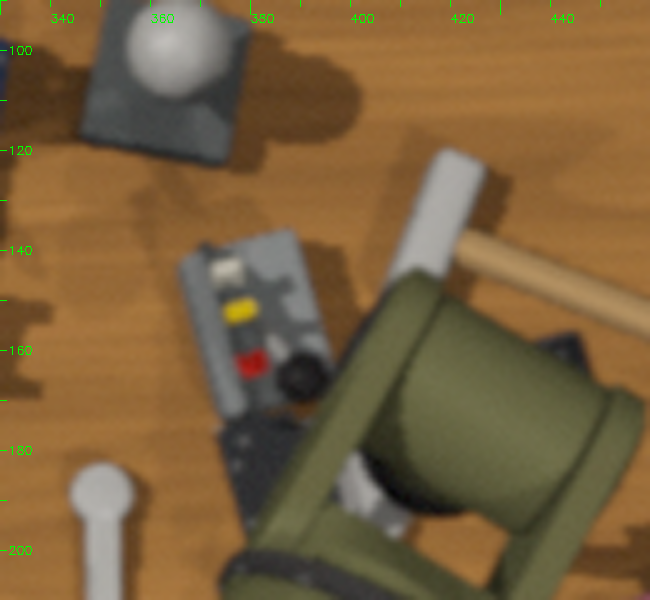

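```bash
python3 - <<'E'
from h import *
b=ball(.06);print(b,ball(0)); plan(b+[0,0,-19],104)
E
```

```text
[ 549.96771191 -250.99010399  120.47516632] [ 544.77753353 -252.282253    117.75825619]
k 0 turn total [179.9  -0.2  -0.5] n>= 17.0
k 180 turn total [-0.1  0.3 -0.1] n>= 1.0
dp now tool cm [12.07  6.11 -0.27] | in target frame (k=180) [12.05  6.14 -0.19] world [  59.1   16.7 -120.5]
```

jog_arm(turn=[[0,0,0],[0,0,0],[0,0,0],[0,0,0],[0,0,0],[0,0,0]], dp=[[0,6.1,-0.2],[0,0,0],[4,0,0],[4,0,0],[3.7,0,0],[0,0,0]], gripper=[0,0,0,0,0,0])

```text
clock: 5.98
eef_pos: [550.0, -251.1, 99.4]
eef_rot: [0.139, 1.567, -1.19]
wrist_force: [0.2, 0.2, 0.3]
finger_gap: 94.1
```

```bash
python3 - <<'E'
from h import *
b=ball(.06);info(); plan(b+[0,0,-19],104)
E
```

```text
t 5.97 p [ 550.  -251.1   99.4] F [0.2 0.2 0.3] gap 94.1
R [[0.001, 0.971, 0.239], [-0.003, 0.239, -0.971], [-1.0, 0.001, 0.004]] j [-0.49  0.52  1.47 -0.    1.15  0.84]
k 0 turn total [179.8  -0.   -0.3] n>= 17.0
k 180 turn total [-0.2  0.2 -0. ] n>= 1.0
dp now tool cm [-0.2   0.   -0.01] | in target frame (k=180) [-0.2   0.   -0.01] world [0.  0.1 2. ]
```

Good alignment. Grip harder and nudge to the stop.

jog_arm(turn=[[0,0,0],[0,0,0],[0,0,0],[0,0,0],[0,0,0],[0,0,0]], dp=[[0,0,0],[0,0,0],[0,0,0],[0,0,0],[0.1,-0.35,0],[0.15,-0.35,0]], gripper=[0.6,0.75,0.75,0.75,0.75,0.75], grip_force=40)

```text
clock: 6.72
eef_pos: [544.5, -253.8, 102.0]
eef_rot: [0.598, 1.561, -0.731]
wrist_force: [-0.3, -0.4, -0.6]
finger_gap: 37.3
```

jog_arm(turn=[[0,0,0]], dp=[[0,0,0]], gripper=[0.75])

```text
clock: 6.85
eef_pos: [544.3, -254.6, 101.9]
eef_rot: [0.532, 1.56, -0.798]
wrist_force: [4.1, -9.8, -5.9]
finger_gap: 27.4
```

```bash
python3 - <<'E'
from h import *
b=ball(.0);info(); plan(b+[0,0,-19],104)
E
```

```text
t 6.85 p [ 544.3 -254.6  101.9] F [ 4.1 -9.8 -5.9] gap 27.4
R [[0.008, 0.971, 0.239], [-0.008, 0.239, -0.971], [-1.0, 0.006, 0.01]] j [-0.5   0.5   1.49 -0.    1.14  0.83]
k 0 turn total [179.8  -0.5  -0.9] n>= 17.0
k 180 turn total [-0.2  0.5 -0.3] n>= 1.0
dp now tool cm [ 0.31  0.1  -0.21] | in target frame (k=180) [ 0.32  0.11 -0.21] world [ 0.5  2.3 -3.2]
```

jog_arm(turn=[[0,0,0],[0,0,0],[0,0,0],[0,0,0]], dp=[[0,0,0],[0.1,-0.3,0],[0.2,-0.4,0],[0,0,0]], gripper=[0.75,0.75,0.75,0.75])

```text
clock: 7.35
eef_pos: [542.6, -255.2, 100.7]
eef_rot: [0.956, 1.548, -0.373]
wrist_force: [-0.7, -2.5, -2.6]
finger_gap: 27.1
```

```bash
python3 - <<'E'
from h import *
b=ball(.0);info(); plan(b+[0,0,-19],104)
E
```

```text
t 7.35 p [ 542.6 -255.2  100.7] F [-0.7 -2.5 -2.6] gap 27.1
R [[0.021, 0.971, 0.239], [-0.008, 0.24, -0.971], [-1.0, 0.019, 0.013]] j [-0.5   0.5   1.5   0.    1.12  0.83]
k 0 turn total [179.8  -1.7  -1.2] n>= 17.0
k 180 turn total [-0.1  0.8 -1.1] n>= 1.0
dp now tool cm [ 0.2   0.28 -0.24] | in target frame (k=180) [ 0.19  0.28 -0.23] world [ 2.2  2.9 -1.9]
```

jog_arm(turn=[[0,0,0],[0,0,0],[0,0,0],[0,0,0],[0,0,0],[0,0,0],[0,0,0]], dp=[[0,0,0],[0,0,0],[0,0,0],[0,0,0],[-4,0,0],[-5,0,0],[-4,-6,0]], gripper=[0.4,0,0,0,0,0,0])

```text
clock: 8.22
eef_pos: [488.8, -265.6, 223.9]
eef_rot: [1.011, 1.556, -0.316]
wrist_force: [0.2, -1.4, 0.4]
finger_gap: 92.6
```

```bash
python3 - <<'E'
from h import *
info()
shot("side","5"); crop("side","5",250,110,80,80,8,"s7"); shot("top","5"); crop("top","5",360,120,60,60,10,"t7")
E
```

```text
t 8.22 p [ 488.8 -265.6  223.9] F [ 0.2 -1.4  0.4] gap 92.6
R [[0.014, 0.97, 0.241], [-0.005, 0.241, -0.97], [-1.0, 0.013, 0.008]] j [-0.57  0.29  1.49  0.    1.35  0.76]
```

View pics/s7.png

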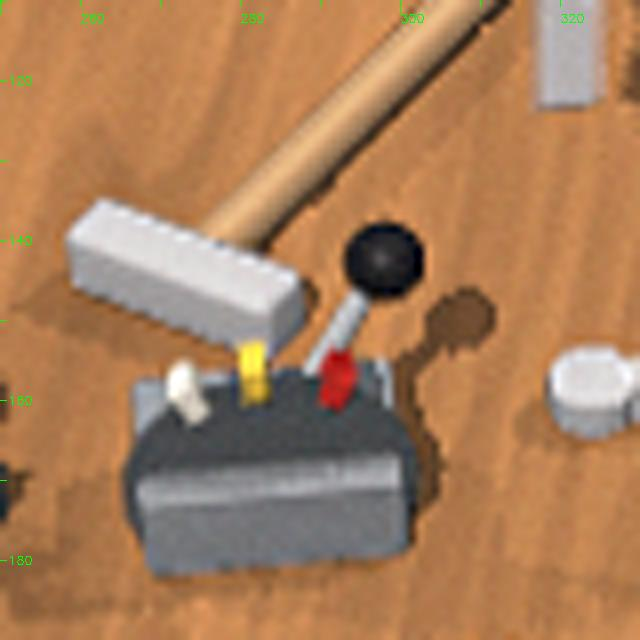

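View pics/t7.png

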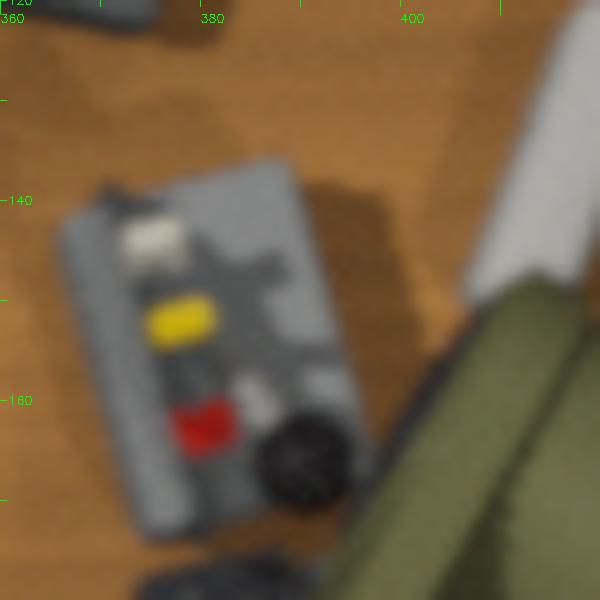

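```bash
python3 - <<'E'
from fit import *
o=[("top",(388.6,135.8),(50,-35,42)),("top",(366.3,143.2),(50,35,42)),("top",(374.8,173.9),(-50,35,42)),("top",(397.5,167.3),(-50,-35,42))]
q,e=fit(o,[591,-240,.24]);print(q,e.tolist())
import h
h.L=q[:2];h.LY=q[2]
# lever angle from each pixel
from scipy.optimize import least_squares
for n,uv in[("top",(381.75,135)),("side",(266,145)),("top",(390.6,165.2)),("side",(297.5,142.2)),("top",(390.5,166.1)),("side",(298.1,142.5))]:
    r=least_squares(lambda x:proj(n,[h.ball(x[0])])[0]-uv,[.5]);print(n,r.x,r.fun.round(1))
E
```

```text
[ 5.91956347e+02 -2.40293073e+02  2.52805515e-01] [[-0.2, -0.0], [-0.6, -1.1], [0.4, 0.5], [0.4, 0.7]]
top [0.97729588] [-0.9  0.4]
side [1.01420186] [0.4 0.7]
top [0.05863635] [-0.7  0.2]
side [0.06936456] [ 0.1 -0.5]
top [0.03289748] [-0.5  0.1]
side [0.04903831] [ 0.2 -0.6]
```

```bash
sed -i 's/^L=.*/L=np.array([592.0,-240.3]); LY=0.25/' h.py; python3 - <<'E'
from h import *
u=np.array([np.cos(LY),np.sin(LY),0]); b=ball(.04); print(b); t=b+32*u; t[2]=110; print(t); plan(np.r_[t[:2],200],104); plan(t,104)
E
```

```text
[ 548.98531646 -251.28345194  119.60524975]
[ 579.99051395 -243.36652524  110.        ]
k 0 turn total [179.7  -1.4  -1. ] n>= 17.0
k 180 turn total [-0.2  0.7 -0.9] n>= 1.0
dp now tool cm [ 2.8   9.6  -0.14] | in target frame (k=180) [ 2.66  9.64 -0.06] world [ 93.4  23.9 -26.6]
k 0 turn total [179.7  -1.4  -1. ] n>= 17.0
k 180 turn total [-0.2  0.7 -0.9] n>= 1.0
dp now tool cm [11.8   9.46 -0.24] | in target frame (k=180) [11.66  9.64 -0.06] world [  93.4   23.9 -116.6]
```

jog_arm(turn=[[-0.2,0.7,-0.9],[0,0,0],[0,0,0],[0,0,0],[0,0,0],[0,0,0]], dp=[[0,4.9,0],[0,4.7,0],[0,0,0],[5,0,0],[6,0,0],[0,0,0]], gripper=[1,1,1,1,1,1])

```text
clock: 9.07
eef_pos: [581.0, -243.8, 113.1]
eef_rot: [-2.251, 1.568, 2.703]
wrist_force: [0.4, 0.3, -0.5]
finger_gap: 37.3
```

```bash
python3 - <<'E'
from h import *
info()
u=np.array([np.cos(LY),np.sin(LY),0]); b=ball(.0);t=b+23*u; t[2]=110;  plan(t,104)
E
```

```text
t 9.07 p [ 581.  -243.8  113.1] F [ 0.4  0.3 -0.5] gap 37.3
R [[-0.002, 0.971, 0.239], [0.001, 0.239, -0.971], [-1.0, -0.002, -0.002]] j [-0.46  0.56  1.37 -0.    1.21  0.87]
k 0 turn total [179.8   0.2   0.2] n>= 17.0
k 180 turn total [-0.2 -0.1  0.1] n>= 1.0
dp now tool cm [ 0.31 -1.34 -0.06] | in target frame (k=180) [ 0.31 -1.34 -0.06] world [-13.1  -2.6  -3.1]
```

jog_arm(turn=[[0,0,0],[0,0,0],[0,0,0],[0,0,0],[0,0,0],[0,0,0]], dp=[[0.2,0,0],[0,0,0],[0,0,0],[0,-0.5,0],[0,-0.4,0],[0,-0.3,0]], gripper=[1,1,1,1,1,1])

```text
clock: 9.82
eef_pos: [573.3, -247.8, 119.2]
eef_rot: [1.103, 1.557, -0.227]
wrist_force: [27.8, 4.2, -13.2]
finger_gap: 0.7
```

jog_arm(turn=[[0,0,0]], dp=[[0,-0.3,0]], gripper=[1])

```text
clock: 9.95
eef_pos: [573.2, -247.7, 119.4]
eef_rot: [1.191, 1.55, -0.138]
wrist_force: [29.3, 3.3, -15.5]
finger_gap: 0.5
```

jog_arm(turn=[[0,0,0]], dp=[[0,-0.3,0]], gripper=[1])

```text
clock: 10.07
eef_pos: [573.3, -247.7, 119.4]
eef_rot: [1.224, 1.541, -0.105]
wrist_force: [27.7, 2.6, -14.0]
finger_gap: 0.4
```

jog_arm(turn=[[0,0,0],[0,0,0],[0,0,0],[0,0,0],[0,0,0]], dp=[[0,1,0],[0,1,0],[-4,0,0],[-5,0,0],[0,0,0]], gripper=[1,1,1,1,1])

```text
clock: 10.7
eef_pos: [590.8, -242.2, 212.4]
eef_rot: [1.231, 1.543, -0.098]
wrist_force: [0.4, -0.4, -0.1]
finger_gap: 0.5
```

```bash
python3 - <<'E'
from h import *
info()
shot("side","6"); crop("side","6",250,110,80,80,8,"s7")
shot("top","6"); crop("top","6",330,120,100,140,5,"t7")
plan([432.5,-146.1,80],-90.5)
E
```

```text
t 10.70 p [ 590.8 -242.2  212.4] F [ 0.4 -0.4 -0.1] gap 0.5
R [[0.027, 0.971, 0.239], [-0.003, 0.239, -0.971], [-1.0, 0.026, 0.009]] j [-0.45  0.48  1.26  0.01  1.38  0.88]
k 0 turn total [14.4  0.1 -1.2] n>= 2.0
k 180 turn total [-165.6    1.8    0.2] n>= 16.0
dp now tool cm [ 12.46 -13.23 -13.1 ] | in target frame (k=180) [12.81 15.79  9.42] world [-157.1   95.5 -128.1]
```

View pics/s7.png

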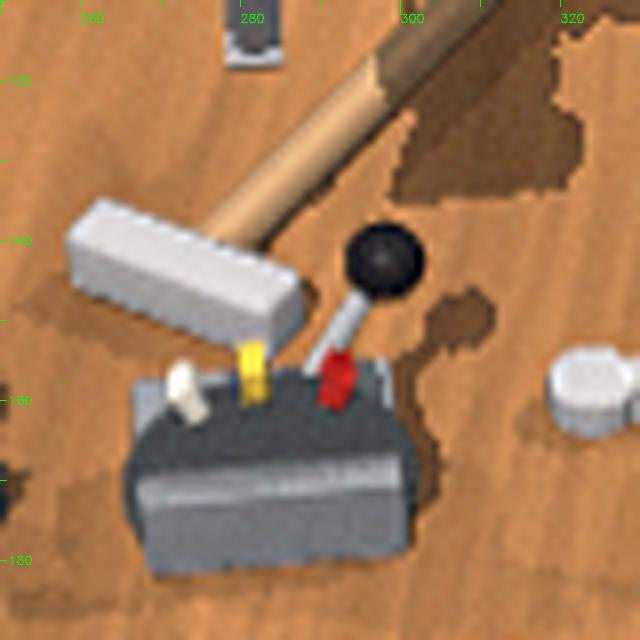

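View pics/t7.png

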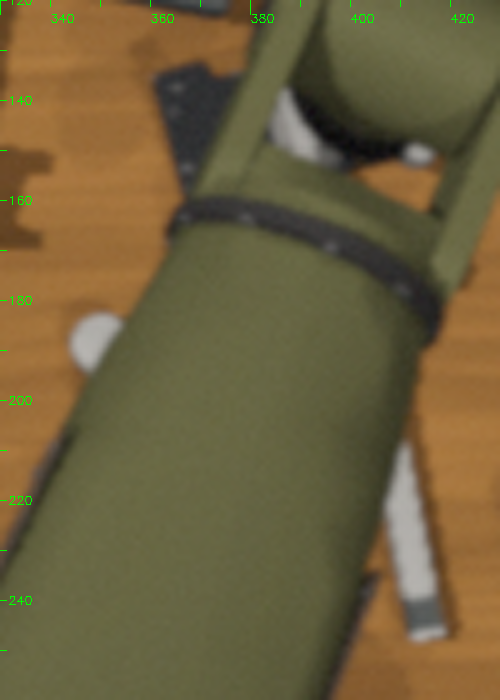

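jog_arm(turn=[[7.2,0,-0.6],[7.2,0,-0.6],[0,0,0],[0,0,0],[0,0,0],[0,0,0],[0,0,0]], dp=[[0,0,0],[0,0,0],[0,-5.2,-3.1],[0,-5.2,-3.1],[0,-5.2,-3.1],[6,0,0],[0,0,0]], gripper=[0,0,0,0,0,0,0])

```text
clock: 11.68
eef_pos: [427.2, -142.1, 138.6]
eef_rot: [-1.769, 1.557, 2.924]
wrist_force: [-0.1, 0.9, 0.9]
finger_gap: 67.4
```

```bash
python3 - <<'E'
from h import *
info()
plan([432.5,-146.1,5],-90.5)
E
```

```text
t 11.68 p [ 427.2 -142.1  138.6] F [-0.1  0.9  0.9] gap 67.4
R [[-0.013, 1.0, -0.019], [0.003, -0.019, -1.0], [-1.0, -0.013, -0.003]] j [-0.4   0.16  1.86 -0.    1.14  1.19]
k 0 turn total [-0.6 -0.2  0.7] n>= 1.0
k 180 turn total [179.4   1.2   0.2] n>= 17.0
dp now tool cm [13.35  0.71  0.43] | in target frame (k=180) [13.36 -0.53 -0.4 ] world [   5.3   -4.  -133.6]
```

jog_arm(turn=[[-0.6,-0.2,0.7],[0,0,0],[0,0,0],[0,0,0],[0,0,0],[0,0,0]], dp=[[0,0.55,0.4],[5,0,0],[3,0,0],[2,0,0],[0,0,0],[0,0,0]], gripper=[0,0,0,0,0,0])

```text
clock: 12.42
eef_pos: [440.6, -150.8, 42.2]
eef_rot: [1.062, 1.562, -0.515]
wrist_force: [0.6, 0.6, 1.0]
finger_gap: 94.2
```

```bash
python3 - <<'E'
from h import *
info()
plan([432.5,-146.1,5],-90.5)
shot("side","7"); crop("side","7",270,120,140,110,5,"s8")
E
```

```text
t 12.43 p [ 440.6 -150.8   42.2] F [0.6 0.6 1. ] gap 94.2
R [[0.008, 1.0, -0.007], [-0.004, -0.007, -1.0], [-1.0, 0.008, 0.004]] j [-0.41  0.33  1.91 -0.    0.89  1.17]
k 0 turn total [ 0.1  0.2 -0.4] n>= 1.0
k 180 turn total [-179.9    0.7    0.4] n>= 17.0
dp now tool cm [ 3.71 -0.84 -0.48] | in target frame (k=180) [3.72 0.81 0.47] world [ -8.1   4.7 -37.2]
```

View pics/s8.png

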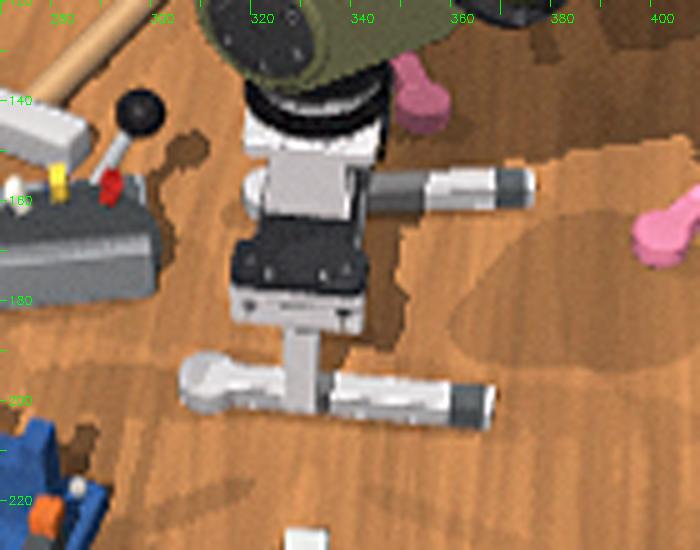

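jog_arm(turn=[[0,0,0],[0,0,0],[0,0,0],[0,0,0],[0,0,0],[0,0,0],[0,0,0]], dp=[[0,-0.8,-0.4],[0,0,0],[2.5,0,0],[0,0,0],[0,0,0],[0,0,0],[0,0,0]], gripper=[0,0,0,0,0,0,0])

```text
clock: 13.35
eef_pos: [434.4, -147.5, 21.4]
eef_rot: [1.109, 1.555, -0.468]
wrist_force: [-0.1, 0.2, -0.0]
finger_gap: 93.8
```

```bash
python3 - <<'E'
from h import *
info()
plan([432.5,-146.1,5],-90.5)
E
```

```text
t 13.35 p [ 434.4 -147.5   21.4] F [-0.1  0.2 -0. ] gap 93.8
R [[0.014, 1.0, -0.007], [-0.007, -0.006, -1.0], [-1.0, 0.014, 0.007]] j [-0.41  0.35  1.95 -0.    0.83  1.17]
k 0 turn total [ 0.1  0.4 -0.8] n>= 1.0
k 180 turn total [-179.9    1.3    0.6] n>= 17.0
dp now tool cm [ 1.64 -0.21 -0.15] | in target frame (k=180) [1.64 0.19 0.13] world [ -1.9   1.4 -16.4]
```

jog_arm(turn=[[0,0.4,-0.8],[0,0,0],[0,0,0],[0,0,0],[0,0,0],[0,0,0],[0,0,0],[0,0,0]], dp=[[1.6,-0.2,-0.1],[0,0,0],[0,0,0],[0,0,0],[0,0,0],[0,0,0],[0,0,0],[0,0,0]], gripper=[0.3,0.6,0.9,0.9,0.9,0.9,0.9,0.9], grip_force=50)

```text
clock: 14.35
eef_pos: [432.6, -146.5, 4.5]
eef_rot: [-2.241, 1.57, 2.464]
wrist_force: [-0.1, -3.2, -0.0]
finger_gap: 17.8
```

```bash
python3 - <<'E'
from h import *
info()
plan([432.5,-146.1,5],-90.5)
E
```

```text
t 14.35 p [ 432.6 -146.5    4.5] F [-0.1 -3.2 -0. ] gap 17.8
R [[-0.001, 1.0, -0.007], [0.0, -0.007, -1.0], [-1.0, -0.001, -0.0]] j [-0.41  0.39  1.95  0.    0.81  1.17]
k 0 turn total [ 0.1 -0.   0. ] n>= 1.0
k 180 turn total [-179.9   -0.    -0. ] n>= 17.0
dp now tool cm [-0.05 -0.01 -0.04] | in target frame (k=180) [-0.05  0.01  0.04] world [-0.1  0.4  0.5]
```

jog_arm(turn=[[0,0,0],[0,0,0],[0,0,0],[5,0,0],[5.2,0,0],[0,0,0]], dp=[[-3,0,0],[-4,0,0],[-3,0,0],[0,0,0],[0,0,0],[0,0,0]], gripper=[0.9,0.9,0.9,0.9,0.9,0.9])

```text
clock: 15.1
eef_pos: [430.2, -145.5, 105.2]
eef_rot: [-1.814, 1.563, 2.71]
wrist_force: [-0.5, -0.2, -4.9]
finger_gap: 17.5
```

```bash
python3 - <<'E'
from h import *
info()
plan([631.3,112.2,100],-100.66)
E
```

```text
t 15.10 p [ 430.2 -145.5  105.2] F [-0.5 -0.2 -4.9] gap 17.5
R [[-0.007, 0.982, -0.188], [0.003, -0.188, -0.982], [-1.0, -0.007, -0.002]] j [-0.41  0.21  1.89  0.    1.05  1.35]
k 0 turn total [-0.2 -0.1  0.4] n>= 1.0
k 180 turn total [179.8   0.7   0.2] n>= 17.0
dp now tool cm [  0.46  14.92 -29.08] | in target frame (k=180) [  0.52 -14.99  29.04] world [201.1 257.7  -5.2]
```

jog_arm(turn=[[0,0,0],[0,0,0],[0,0,0],[0,0,0],[0,0,0],[0,0,0],[0,0,0],[0,0,0]], dp=[[0,2.3,-4.5],[0,2.3,-4.5],[0,2.3,-4.5],[0,2.3,-4.5],[0,2.3,-4.5],[0,2,-4],[0,0,0],[0,0,0]], gripper=[0.9,0.9,0.9,0.9,0.9,0.9,0.9,0.9])

```text
clock: 16.1
eef_pos: [613.8, 97.6, 98.8]
eef_rot: [-1.559, 1.554, 2.981]
wrist_force: [-0.3, -0.3, -5.4]
finger_gap: 17.1
```

```bash
python3 - <<'E'
from h import *
info()
plan([631.3,112.2,80],-100.66)
E
```

```text
t 16.10 p [613.8  97.6  98.8] F [-0.3 -0.3 -5.4] gap 17.1
R [[-0.016, 0.985, -0.171], [0.003, -0.171, -0.985], [-1.0, -0.016, 0.0]] j [0.1  0.57 1.4  0.   1.19 1.84]
k 0 turn total [0.8 0.  0.9] n>= 1.0
k 180 turn total [-179.2   -1.5    0. ] n>= 17.0
dp now tool cm [ 1.86  1.5  -1.74] | in target frame (k=180) [ 1.88 -1.45  1.76] world [ 17.5  14.6 -18.8]
```

jog_arm(turn=[[0.8,0,0.9],[0,0,0],[0,0,0],[0,0,0]], dp=[[0,1.45,-1.75],[0,0,0],[0,0,0],[0,0,0]], gripper=[0.9,0.9,0.9,0.9])

```text
clock: 16.6
eef_pos: [629.5, 109.1, 97.9]
eef_rot: [-1.14, 1.567, -2.898]
wrist_force: [0.3, 0.7, -5.2]
finger_gap: 17.1
```

```bash
python3 - <<'E'
from h import *
info()
plan([631.3,112.2,80],-100.66)
shot("side","8"); crop("side","8",150,160,180,150,4,"s9");shot("top","8"); crop("top","8",200,65,180,130,4,"t9")
E
```

```text
t 16.60 p [629.5 109.1  97.9] F [ 0.3  0.7 -5.2] gap 17.1
R [[-0.004, 0.983, -0.186], [-0.001, -0.186, -0.983], [-1.0, -0.003, 0.002]] j [ 0.11  0.6   1.35 -0.    1.2   1.87]
k 0 turn total [-0.   0.1  0.2] n>= 1.0
k 180 turn total [ 1.8e+02  3.0e-01 -1.0e-01] n>= 17.0
dp now tool cm [ 1.79  0.13 -0.35] | in target frame (k=180) [ 1.79 -0.12  0.34] world [  1.8   3.1 -17.9]
```

View pics/s9.png

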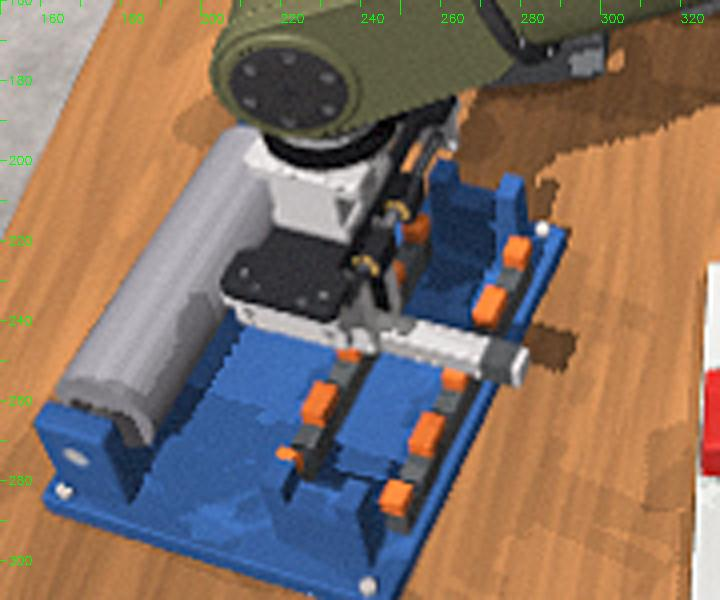

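View pics/t9.png

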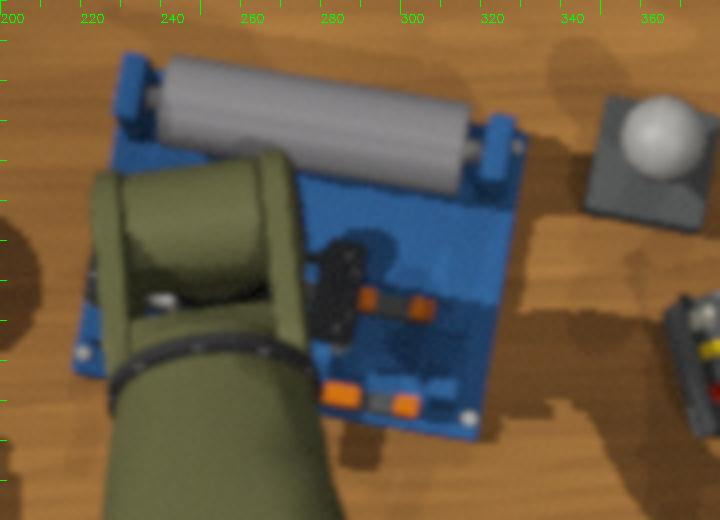

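jog_arm(turn=[[0,0,0],[0,0,0],[0,0,0],[0,0,0],[0,0,0]], dp=[[0,0.15,-0.35],[0,0,0],[2.2,0,0],[0,0,0],[0,0,0]], gripper=[0.9,0.9,0.9,0.9,0.9])

```text
clock: 17.32
eef_pos: [632.2, 112.6, 76.9]
eef_rot: [-1.014, 1.569, -2.771]
wrist_force: [0.2, 0.2, -5.1]
finger_gap: 17.3
```

```bash
python3 - <<'E'
from h import *
info()
plan([631.3,112.2,50],-100.66)
E
```

```text
t 17.32 p [632.2 112.6  76.9] F [ 0.2  0.2 -5.1] gap 17.3
R [[-0.002, 0.983, -0.186], [-0.001, -0.186, -0.983], [-1.0, -0.002, 0.001]] j [ 0.12  0.63  1.36 -0.    1.16  1.88]
k 0 turn total [-0.   0.1  0.1] n>= 1.0
k 180 turn total [ 1.8e+02  2.0e-01 -1.0e-01] n>= 17.0
dp now tool cm [ 2.69 -0.08  0.05] | in target frame (k=180) [ 2.69  0.09 -0.05] world [ -0.9  -0.4 -26.9]
```

jog_arm(turn=[[0,0,0],[0,0,0],[0,0,0],[0,0,0]], dp=[[1.6,0,0],[0,0,0],[0.6,0,0],[0,0,0]], gripper=[0.9,0.9,0.9,0.9])

```text
clock: 17.82
eef_pos: [632.5, 112.6, 54.4]
eef_rot: [-0.771, 1.57, -2.528]
wrist_force: [0.5, -0.3, -4.6]
finger_gap: 17.8
```

```bash
python3 - <<'E'
from h import *
info()
plan([631.3,112.2,50],-100.66)
shot("side","9"); crop("side","9",150,160,180,150,4,"s9")
E
```

```text
t 17.82 p [632.5 112.6  54.4] F [ 0.5 -0.3 -4.6] gap 17.8
R [[-0.001, 0.983, -0.185], [-0.001, -0.185, -0.983], [-1.0, -0.001, 0.001]] j [ 0.12  0.65  1.37 -0.    1.12  1.88]
k 0 turn total [-0.  0.  0.] n>= 1.0
k 180 turn total [ 1.8e+02  1.0e-01 -1.0e-01] n>= 17.0
dp now tool cm [ 0.44 -0.11  0.07] | in target frame (k=180) [ 0.44  0.11 -0.07] world [-1.2 -0.4 -4.4]
```

View pics/s9.png

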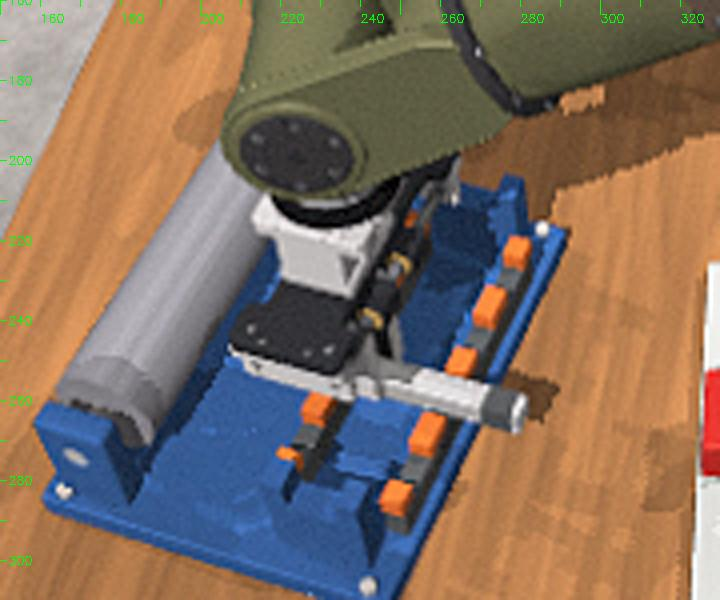

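jog_arm(turn=[[0,0,0],[0,0,0],[0,0,0],[0,0,0],[0,0,0],[0,0,0],[0,0,0],[0,0,0]], dp=[[0.45,0,0],[0,0,0],[0,0,0],[0,0,0],[0,0,0],[-3,0,0],[-5,0,0],[-5,0,0]], gripper=[0.9,0.9,0.65,0.6,0.6,0.6,0.6,0.6])

```text
clock: 18.88
eef_pos: [632.2, 112.6, 182.3]
eef_rot: [-1.055, 1.568, -2.813]
wrist_force: [0.4, 0.2, 0.0]
finger_gap: 37.4
```

```bash
python3 - <<'E'
from h import *
info()
plan([415.2,-319.4,180],90+9-180)
shot("side","10"); crop("side","10",150,160,180,150,4,"s9")
E
```

```text
t 18.88 p [632.2 112.6 182.3] F [0.4 0.2 0. ] gap 37.4
R [[-0.002, 0.983, -0.186], [-0.001, -0.186, -0.983], [-1.0, -0.002, 0.001]] j [ 0.12  0.53  1.26 -0.    1.36  1.88]
k 0 turn total [-19.7   0.    0.1] n>= 2.0
k 180 turn total [ 1.603e+02  2.000e-01 -1.000e-01] n>= 15.0
dp now tool cm [  0.31 -13.31  46.48] | in target frame (k=180) [  0.23  28.19 -39.27] world [-217.  -432.    -2.3]
```

View pics/s9.png

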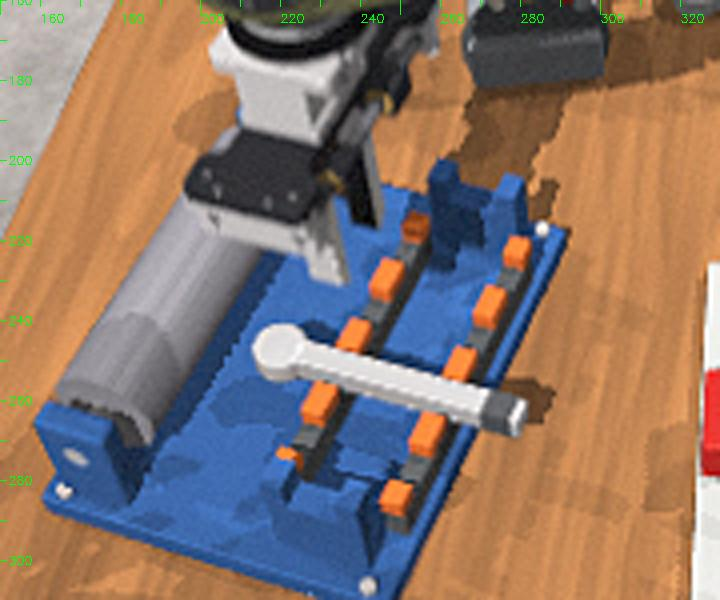

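jog_arm(turn=[[-9.85,0,0],[-9.85,0,0],[0,0,0],[0,0,0],[0,0,0],[0,0,0],[0,0,0],[0,0,0]], dp=[[0,0,1],[0,0,1],[0,-3.5,4.9],[0,-3.5,4.9],[0,-3.5,4.9],[0,-3.5,4.9],[0,-3.5,4.9],[0,-3.5,4.9]], gripper=[0,0,0,0,0,0,0,0])

```text
clock: 19.92
eef_pos: [472.5, -239.0, 191.2]
eef_rot: [1.365, 1.553, -0.031]
wrist_force: [0.2, -0.4, -0.2]
finger_gap: 94.2
```

jog_arm(turn=[[0,0,0],[0,0,0],[0,0,0]], dp=[[0,-3.5,4.5],[0,0,0],[0,0,0]], gripper=[0,0,0])

```text
clock: 20.3
eef_pos: [443.3, -293.9, 191.3]
eef_rot: [1.291, 1.552, -0.11]
wrist_force: [0.2, 0.7, 0.1]
finger_gap: 94.0
```

```bash
python3 - <<'E'
from h import *
info()
plan([415.2,-319.4,60],90+9-180)
E
```

```text
t 20.30 p [ 443.3 -293.9  191.3] F [0.2 0.7 0.1] gap 94.0
R [[0.019, 0.985, 0.169], [-0.002, 0.169, -0.986], [-1.0, 0.018, 0.005]] j [-0.66  0.26  1.6   0.01  1.26  0.74]
k 0 turn total [ 0.7  0.3 -1.1] n>= 1.0
k 180 turn total [-179.3    1.7    0.5] n>= 17.0
dp now tool cm [13.08 -3.44  1.97] | in target frame (k=180) [13.13  3.17 -2.08] world [ -28.1  -25.5 -131.3]
```

jog_arm(turn=[[0.7,0.3,-1.1],[0,0,0],[0,0,0],[0,0,0],[0,0,0],[0,0,0],[0,0,0]], dp=[[0,-3.2,2.1],[0,0,0],[5,0,0],[5,0,0],[3,0,0],[0,0,0],[0,0,0]], gripper=[0,0,0,0,0,0,0])

```text
clock: 21.18
eef_pos: [421.9, -314.0, 60.1]
eef_rot: [0.829, 1.565, -0.574]
wrist_force: [-0.1, -0.3, 0.3]
finger_gap: 93.9
```

```bash
python3 - <<'E'
from h import *
info()
plan([415.2,-319.4,5],90+9-180)
E
```

```text
t 21.18 p [ 421.9 -314.    60.1] F [-0.1 -0.3  0.3] gap 93.9
R [[0.004, 0.986, 0.167], [-0.003, 0.167, -0.986], [-1.0, 0.004, 0.004]] j [-0.71  0.41  1.73  0.    0.99  0.69]
k 0 turn total [ 0.6  0.2 -0.2] n>= 1.0
k 180 turn total [-179.4    0.4    0.3] n>= 17.0
dp now tool cm [ 5.5  -0.78  0.4 ] | in target frame (k=180) [ 5.51  0.75 -0.43] world [ -6.7  -5.4 -55.1]
```

jog_arm(turn=[[0.6,0.2,-0.2],[0,0,0],[0,0,0],[0,0,0],[0,0,0]], dp=[[0,-0.8,0.45],[0,0,0],[3.5,0,0],[0,0,0],[0,0,0]], gripper=[0,0,0,0,0])

```text
clock: 21.8
eef_pos: [416.7, -322.1, 30.1]
eef_rot: [0.729, 1.562, -0.686]
wrist_force: [0.3, 0.8, -0.9]
finger_gap: 93.8
```

```bash
python3 - <<'E'
from h import *
info()
plan([415.2,-319.4,5],90+9-180)
E
```

```text
t 21.80 p [ 416.7 -322.1   30.1] F [ 0.3  0.8 -0.9] gap 93.8
R [[0.007, 0.988, 0.156], [-0.005, 0.156, -0.988], [-1.0, 0.006, 0.006]] j [-0.73  0.46  1.75  0.    0.92  0.69]
k 0 turn total [-0.   0.4 -0.3] n>= 1.0
k 180 turn total [180.   -0.5  -0.6] n>= 17.0
dp now tool cm [ 2.51 -0.12 -0.31] | in target frame (k=180) [2.51 0.1  0.29] world [ -1.5   2.7 -25.1]
```

jog_arm(turn=[[0,0.4,-0.3],[0,0,0],[0,0,0],[0,0,0],[0,0,0]], dp=[[1.2,-0.1,-0.25],[0,0,0],[1.0,0,0],[0,0,0],[0,0,0]], gripper=[0,0,0,0,0])

```text
clock: 22.42
eef_pos: [416.0, -320.3, 8.5]
eef_rot: [1.116, 1.569, -0.298]
wrist_force: [-0.2, -0.1, -0.5]
finger_gap: 94.3
```

```bash
python3 - <<'E'
from h import *
info()
plan([415.2,-319.4,5],90+9-180)
shot("side","11"); crop("side","11",270,120,140,110,5,"s8")
E
```

```text
t 22.43 p [ 416.  -320.3    8.5] F [-0.2 -0.1 -0.5] gap 94.3
R [[0.002, 0.988, 0.156], [-0.001, 0.156, -0.988], [-1.0, 0.002, 0.001]] j [-0.73  0.5   1.76  0.    0.88  0.69]
k 0 turn total [-0.   0.  -0.1] n>= 1.0
k 180 turn total [ 1.8e+02 -2.0e-01 -1.0e-01] n>= 17.0
dp now tool cm [ 0.35 -0.07 -0.1 ] | in target frame (k=180) [0.35 0.07 0.1 ] world [-0.8  0.9 -3.5]
```

View pics/s8.png

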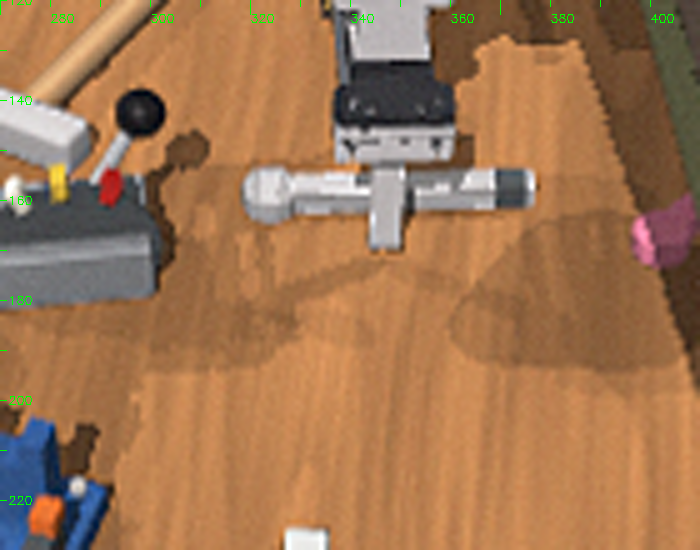

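Straddling it. Close and lift.

jog_arm(turn=[[0,0,0],[0,0,0],[0,0,0],[0,0,0],[0,0,0],[0,0,0],[0,0,0],[0,0,0]], dp=[[0.4,0,0],[0,0,0],[0,0,0],[0,0,0],[0,0,0],[0,0,0],[0,0,0],[0,0,0]], gripper=[0.3,0.6,0.9,0.9,0.9,0.9,0.9,0.9], grip_force=50)

```text
clock: 23.48
eef_pos: [416.1, -320.4, 4.6]
eef_rot: [1.024, 1.568, -0.39]
wrist_force: [0.5, -2.4, 0.5]
finger_gap: 17.6
```

jog_arm(turn=[[0,0,0],[0,0,0],[0,0,0],[5,0,0],[5,0,0],[5,0,0],[4.7,0,0],[0,0,0]], dp=[[-3,0,0],[-4,0,0],[-3,0,0],[0,0,0],[0,0,0],[0,0,0],[0,0,0],[0,0,0]], gripper=[0.9,0.9,0.9,0.9,0.9,0.9,0.9,0.9])

```text
clock: 24.48
eef_pos: [413.8, -318.5, 104.6]
eef_rot: [-2.233, 1.565, 2.283]
wrist_force: [-0.8, -0.4, -2.8]
finger_gap: 17.5
```

```bash
python3 - <<'E'
from h import *
info()
plan([621.7,61.1,100],-100.66)
E
```

```text
t 24.48 p [ 413.8 -318.5  104.6] F [-0.8 -0.4 -2.8] gap 17.5
R [[-0.004, 0.981, -0.196], [0.004, -0.196, -0.981], [-1.0, -0.004, -0.003]] j [-0.73  0.35  1.71  0.    1.09  1.04]
k 0 turn total [-0.6 -0.2  0.3] n>= 1.0
k 180 turn total [179.4   0.4   0.3] n>= 17.0
dp now tool cm [  0.55  12.96 -41.29] | in target frame (k=180) [  0.46 -13.41  41.15] world [207.9 379.6  -4.6]
```

jog_arm(turn=[[-0.6,0,0],[0,0,0],[0,0,0],[0,0,0],[0,0,0],[0,0,0],[0,0,0],[0,0,0]], dp=[[0,-0.6,-4.5],[0,-0.6,-5],[0,-0.6,-5],[0,-0.6,-5],[0,2.5,-5],[0,3.5,-4.5],[0,3.5,-4],[0,0,0]], gripper=[0.9,0.9,0.9,0.9,0.9,0.9,0.9,0.9])

```text
clock: 25.48
eef_pos: [545.5, 3.9, 104.1]
eef_rot: [-2.159, 1.564, 2.383]
wrist_force: [-0.9, -1.1, -3.3]
finger_gap: 17.5
```

```bash
python3 - <<'E'
from h import *
info()
plan([621.7,61.1,100],-100.66)
E
```

```text
t 25.48 p [545.5   3.9 104.1] F [-0.9 -1.1 -3.3] gap 17.5
R [[-0.005, 0.986, -0.169], [0.005, -0.169, -0.986], [-1.0, -0.006, -0.004]] j [-0.06  0.4   1.64  0.01  1.11  1.68]
k 0 turn total [ 0.9 -0.2  0.3] n>= 1.0
k 180 turn total [-179.1   -0.5   -0.3] n>= 17.0
dp now tool cm [ 0.4   6.54 -6.92] | in target frame (k=180) [ 0.41 -6.43  7.03] world [76.2 57.2 -4.1]
```

jog_arm(turn=[[0.9,0,0.3],[0,0,0],[0,0,0],[0,0,0],[0,0,0],[0,0,0]], dp=[[0,2,-2.3],[0,2.2,-2.3],[0,2.2,-2.3],[0,0,0],[0,0,0],[0,0,0]], gripper=[0.9,0.9,0.9,0.9,0.9,0.9])

```text
clock: 26.22
eef_pos: [619.0, 58.6, 102.0]
eef_rot: [-1.862, 1.564, 2.671]
wrist_force: [-0.9, -0.5, -3.4]
finger_gap: 17.2
```

```bash
python3 - <<'E'
from h import *
info()
plan([621.7,61.1,50],-100.66)
E
```

```text
t 26.23 p [619.   58.6 102. ] F [-0.9 -0.5 -3.4] gap 17.2
R [[-0.006, 0.984, -0.179], [0.003, -0.179, -0.984], [-1.0, -0.007, -0.002]] j [0.03 0.56 1.41 0.   1.19 1.78]
k 0 turn total [ 0.4 -0.1  0.4] n>= 1.0
k 180 turn total [-179.6   -0.6   -0.2] n>= 17.0
dp now tool cm [ 5.2   0.25 -0.28] | in target frame (k=180) [ 5.2  -0.22  0.3 ] world [  2.7   2.5 -52. ]
```

jog_arm(turn=[[0.4,0,0.4],[0,0,0],[0,0,0],[0,0,0],[0,0,0],[0,0,0]], dp=[[0,0.25,-0.3],[0,0,0],[2.2,0,0],[0,0,0],[0,0,0],[0,0,0]], gripper=[0.9,0.9,0.9,0.9,0.9,0.9])

```text
clock: 26.98
eef_pos: [622.4, 60.4, 82.1]
eef_rot: [2.165, 1.567, 0.406]
wrist_force: [0.6, -0.1, -4.1]
finger_gap: 17.6
```

```bash
python3 - <<'E'
from h import *
info()
plan([621.7,61.1,50],-100.66)
shot("side","12"); crop("side","12",150,160,180,150,4,"s9")
E
```

```text
t 26.98 p [622.4  60.4  82.1] F [ 0.6 -0.1 -4.1] gap 17.6
R [[0.004, 0.982, -0.187], [0.002, -0.187, -0.982], [-1.0, 0.004, -0.002]] j [0.04 0.58 1.42 0.   1.14 1.8 ]
k 0 turn total [-0.1 -0.1 -0.2] n>= 1.0
k 180 turn total [179.9  -0.3   0.2] n>= 17.0
dp now tool cm [ 3.21 -0.09 -0.05] | in target frame (k=180) [3.21 0.08 0.06] world [ -0.7   0.7 -32.1]
```

View pics/s9.png

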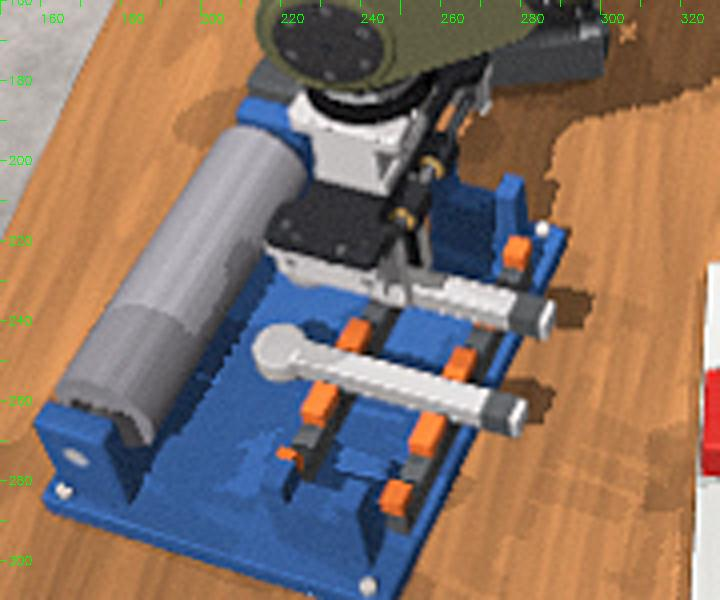

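jog_arm(turn=[[0,0,0],[0,0,0],[0,0,0],[0,0,0],[0,0,0],[0,0,0]], dp=[[1.6,-0.1,-0.05],[0,0,0],[1.1,0,0],[0,0,0],[0.3,0,0],[0,0,0]], gripper=[0.9,0.9,0.9,0.9,0.9,0.9])

```text
clock: 27.78
eef_pos: [621.7, 61.1, 50.2]
eef_rot: [2.135, 1.566, 0.377]
wrist_force: [-0.5, 0.8, -4.0]
finger_gap: 17.6
```

```bash
python3 - <<'E'
from h import *
info()
plan([621.7,61.1,50],-100.66)
shot("side","13"); crop("side","13",150,160,180,150,4,"s9")
E
```

```text
t 27.77 p [621.7  61.1  50.2] F [-0.5  0.8 -4. ] gap 17.6
R [[0.004, 0.982, -0.187], [0.002, -0.187, -0.982], [-1.0, 0.004, -0.002]] j [0.04 0.62 1.44 0.   1.08 1.8 ]
k 0 turn total [-0.1 -0.1 -0.2] n>= 1.0
k 180 turn total [179.9  -0.3   0.2] n>= 17.0
dp now tool cm [0.02 0.   0.  ] | in target frame (k=180) [ 0.02 -0.   -0.  ] world [-0.  -0.  -0.2]
```

View pics/s9.png

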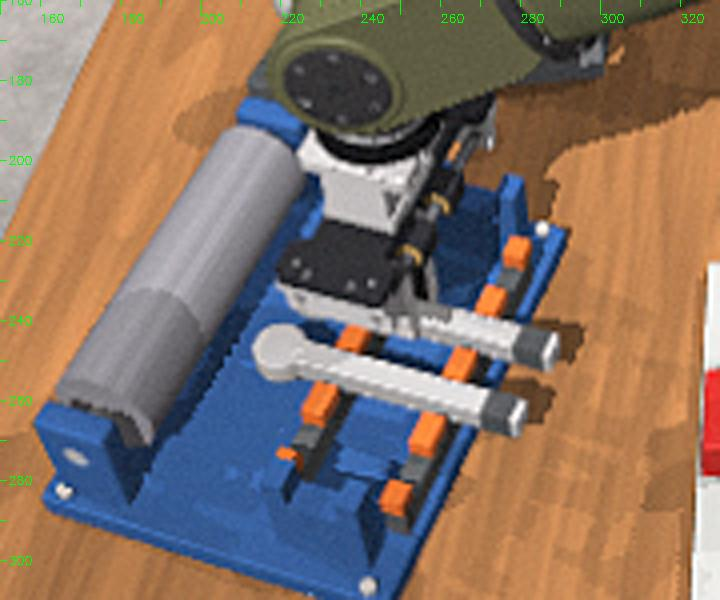

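jog_arm(turn=[[0,0,0],[0,0,0],[0,0,0],[0,0,0],[0,0,0],[0,0,0],[0,0,0],[0,0,0]], dp=[[0.1,0,0],[0,0,0],[0,0,0],[0,0,0],[-3,0,0],[-5,0,0],[-5,0,0],[0,0,5]], gripper=[0.9,0.65,0.6,0.6,0.6,0.6,0.6,0.6])

```text
clock: 28.82
eef_pos: [612.6, 13.2, 185.1]
eef_rot: [1.947, 1.563, 0.192]
wrist_force: [1.5, -1.2, -1.3]
finger_gap: 38.1
```

jog_arm(turn=[[0,0,0],[0,0,0],[0,0,0],[0,0,0]], dp=[[0,-3,5],[0,-3,5],[0,-3,5],[0,0,0]], gripper=[0.6,0.6,0.6,0.6])

```text
clock: 29.32
eef_pos: [492.8, -123.6, 185.2]
eef_rot: [1.771, 1.559, 0.014]
wrist_force: [0.8, -0.2, -0.5]
finger_gap: 37.4
```

```bash
python3 - <<'E'
from h import *
info()
shot("side","14"); crop("side","14",150,160,200,170,4,"s9")
shot("top","14"); crop("top","14",200,65,160,170,4,"t9")
E
```

```text
t 29.32 p [ 492.8 -123.6  185.2] F [ 0.8 -0.2 -0.5] gap 37.4
R [[0.011, 0.983, -0.185], [0.0, -0.185, -0.983], [-1.0, 0.011, -0.002]] j [-0.32  0.22  1.67  0.    1.24  1.44]
```

View pics/s9.png

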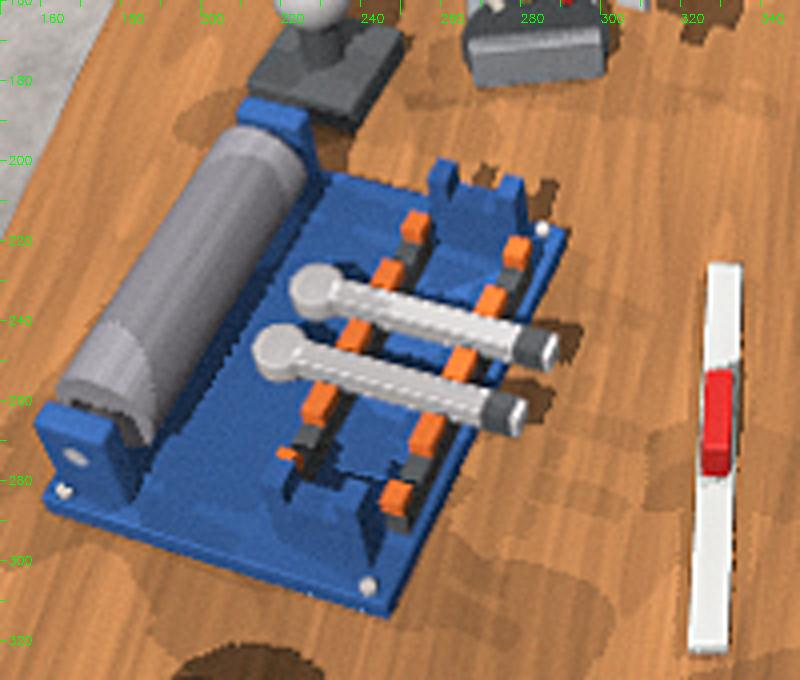

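View pics/t9.png

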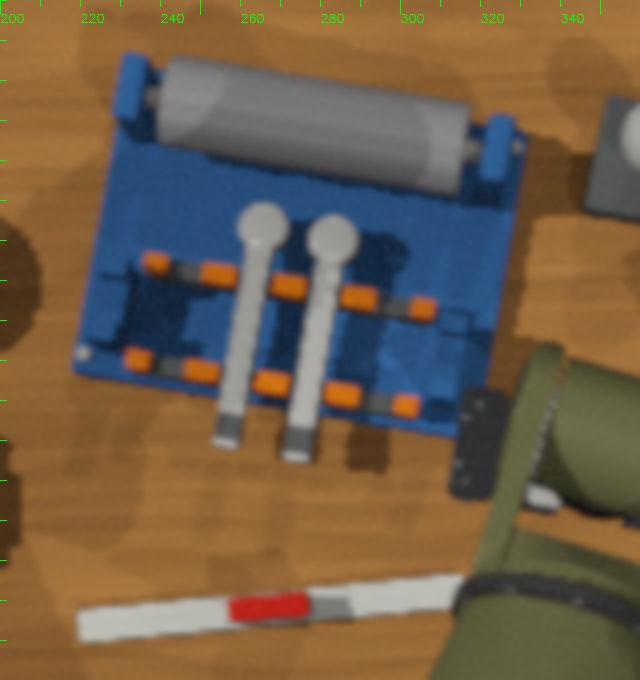

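jog_arm(turn=[[-10.5,0,0],[-10.5,0,0],[-10.5,0,0],[-10.5,0,0],[-10.5,0,0],[-10.5,0,0],[-10.5,0,0],[-10.5,0,0]], dp=[[0,0,0],[0,0,0],[0,0,0],[0,0,0],[0,0,0],[0,0,0],[0,0,0],[0,0,0]], gripper=[0.3,0.3,0.3,0.3,0.3,0.3,0.3,0.3])

```text
clock: 30.42
eef_pos: [501.4, -112.9, 184.5]
eef_rot: [0.387, 1.558, 0.135]
wrist_force: [-0.1, -0.2, 0.4]
finger_gap: 65.8
```

```bash
python3 - <<'E'
from h import *
info()
plan([416.8,101,150],3.9)
E
```

```text
t 30.43 p [ 501.4 -112.9  184.5] F [-0.1 -0.2  0.4] gap 65.8
R [[0.012, 0.249, 0.969], [0.002, 0.969, -0.249], [-1.0, 0.005, 0.011]] j [-0.3   0.23  1.66  0.01  1.24 -0.05]
k 0 turn total [-18.3   0.7  -0.2] n>= 2.0
k 180 turn total [161.7  -0.2  -1. ] n>= 16.0
dp now tool cm [  3.38  18.6  -13.55] | in target frame (k=180) [  3.45 -21.92   6.99] world [-84.6 213.9 -34.5]
```

jog_arm(turn=[[-9.15,0.35,-0.1],[-9.15,0.35,-0.1],[0,0,0],[0,0,0],[0,0,0],[0,0,0],[0,0,0],[0,0,0]], dp=[[0,0,0],[0,0,0],[0,5.5,-1.75],[0,5.5,-1.75],[0,5.5,-1.75],[0,5.5,-1.75],[0,0,0],[0,0,0]], gripper=[0.3,0.3,0.3,0.3,0.3,0.3,0.3,0.3])

```text
clock: 31.42
eef_pos: [414.1, 114.9, 184.1]
eef_rot: [1.033, 1.57, 1.129]
wrist_force: [0.6, -0.3, -0.7]
finger_gap: 65.6
```

```bash
python3 - <<'E'
from h import *
info()
plan([416.8,101,70],3.9)
E
```

```text
t 31.43 p [414.1 114.9 184.1] F [ 0.6 -0.3 -0.7] gap 65.6
R [[0.0, -0.096, 0.995], [0.001, 0.995, 0.096], [-1.0, 0.001, 0.0]] j [0.19 0.05 1.87 0.   1.22 0.09]
k 0 turn total [ 1.6  0.  -0. ] n>= 1.0
k 180 turn total [-1.784e+02  1.000e-01  0.000e+00] n>= 17.0
dp now tool cm [11.41 -1.42  0.13] | in target frame (k=180) [11.41  1.41 -0.17] world [   2.7  -13.9 -114.1]
```

jog_arm(turn=[[1.6,0,0],[0,0,0],[0,0,0],[0,0,0],[0,0,0],[0,0,0],[0,0,0]], dp=[[0,-1.4,0.15],[0,0,0],[4,0,0],[4,0,0],[3,0,0],[0,0,0],[0,0,0]], gripper=[0.3,0.3,0.3,0.3,0.3,0.3,0.3])

```text
clock: 32.3
eef_pos: [420.5, 95.5, 72.5]
eef_rot: [0.239, 1.568, 0.295]
wrist_force: [0.1, 0.0, 0.8]
finger_gap: 65.9
```

```bash
python3 - <<'E'
from h import *
info()
plan([416.8,101,17],3.9)
shot("side","15"); crop("side","15",260,170,130,180,4,"s9")
shot("top","15"); crop("top","15",200,170,130,80,5,"t9")
E
```

```text
t 32.30 p [420.5  95.5  72.5] F [0.1 0.  0.8] gap 65.9
R [[0.003, -0.056, 0.998], [0.001, 0.998, 0.056], [-1.0, 0.001, 0.003]] j [0.14 0.21 1.98 0.   0.95 0.08]
k 0 turn total [-0.7  0.2 -0. ] n>= 1.0
k 180 turn total [ 1.793e+02 -1.000e-01 -2.000e-01] n>= 17.0
dp now tool cm [ 5.55  0.56 -0.35] | in target frame (k=180) [ 5.55 -0.57  0.33] world [ -3.7   5.5 -55.5]
```

View pics/s9.png

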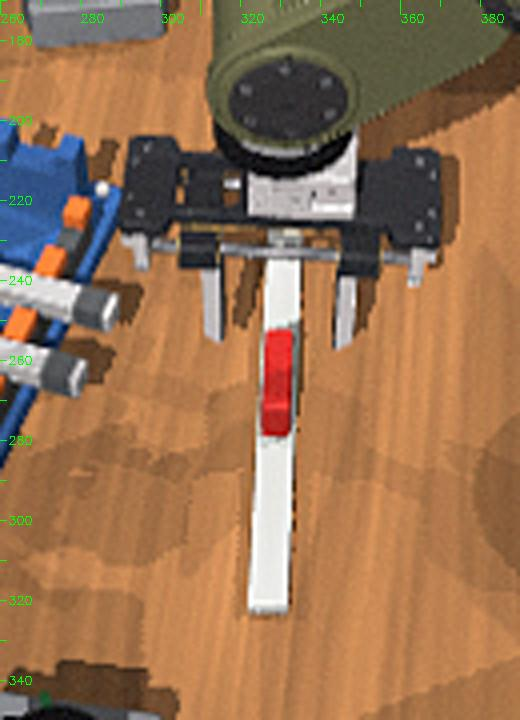

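View pics/t9.png

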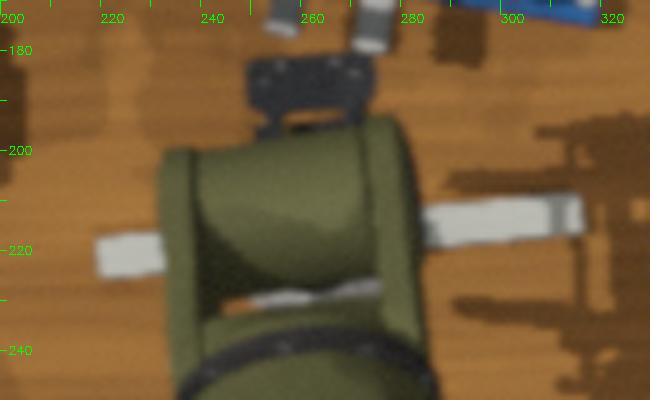

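jog_arm(turn=[[-0.7,0.2,0],[0,0,0],[0,0,0],[2,0,0],[0,0,0],[0,0,0]], dp=[[0,0.55,-0.35],[0,0,0],[2.5,0,0],[0,0,0],[0,0,0],[0,0,0]], gripper=[0.3,0.3,0.3,0.3,0.3,0.3])

```text
clock: 33.15
eef_pos: [418.3, 102.0, 51.0]
eef_rot: [0.244, 1.565, 0.277]
wrist_force: [-0.2, -0.1, -0.1]
finger_gap: 65.6
```

```bash
python3 - <<'E'
from h import *
info()
plan([416.8,101,17],3.9)
E
```

```text
t 33.15 p [418.3 102.   51. ] F [-0.2 -0.1 -0.1] gap 65.6
R [[0.005, -0.033, 0.999], [0.002, 0.999, 0.033], [-1.0, 0.001, 0.005]] j [0.15 0.25 2.   0.   0.89 0.12]
k 0 turn total [-2.   0.3 -0.1] n>= 1.0
k 180 turn total [ 1.78e+02 -1.00e-01 -5.00e-01] n>= 17.0
dp now tool cm [ 3.4  -0.1  -0.18] | in target frame (k=180) [3.4  0.09 0.16] world [ -1.5  -1.  -34. ]
```

jog_arm(turn=[[-2,0.3,-0.1],[0,0,0],[0,0,0],[0,0,0],[0,0,0],[0,0,0],[0,0,0]], dp=[[1.2,-0.1,-0.15],[0,0,0],[1.2,0,0],[0,0,0],[0.8,0,0],[0,0,0],[0,0,0]], gripper=[0.3,0.3,0.3,0.3,0.3,0.3,0.3])

```text
clock: 34.02
eef_pos: [417.0, 100.9, 17.1]
eef_rot: [-1.154, 1.57, -1.083]
wrist_force: [0.6, -0.6, 0.0]
finger_gap: 66.2
```

```bash
python3 - <<'E'
from h import *
info()
plan([416.8,101,17],3.9)
shot("side","16"); crop("side","16",260,170,130,180,4,"s9")
E
```

```text
t 34.02 p [417.  100.9  17.1] F [ 0.6 -0.6  0. ] gap 66.2
R [[0.0, -0.07, 0.998], [-0.001, 0.998, 0.07], [-1.0, -0.001, 0.0]] j [ 0.15  0.31  2.02 -0.    0.81  0.08]
k 0 turn total [0.1 0.  0. ] n>= 1.0
k 180 turn total [-179.9   -0.     0. ] n>= 17.0
dp now tool cm [ 0.01  0.01 -0.02] | in target frame (k=180) [ 0.01 -0.01  0.02] world [-0.2  0.1 -0.1]
```

View pics/s9.png

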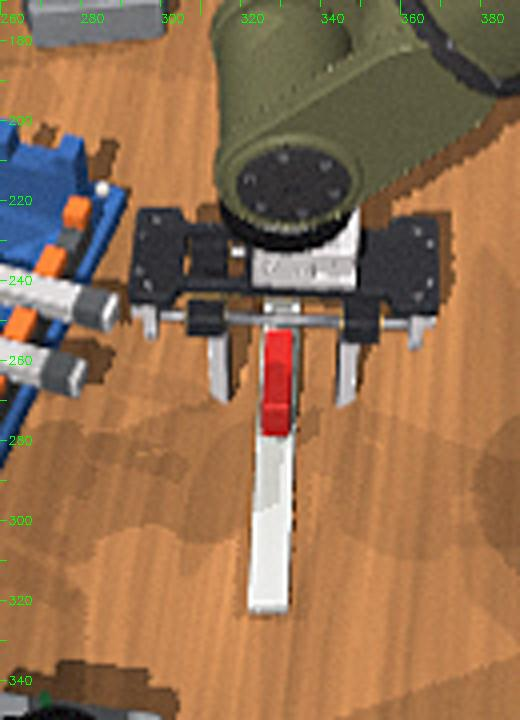

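jog_arm(turn=[[0,0,0],[0,0,0],[0,0,0],[0,0,0],[0,0,0],[0,0,0]], dp=[[0,0,0],[0,0,0],[0,0,0],[0,0,0],[0,0,0],[0,0,0]], gripper=[0.5,0.7,0.9,0.9,0.9,0.9], grip_force=55)

```text
clock: 34.83
eef_pos: [417.5, 101.0, 17.7]
eef_rot: [-0.245, 1.569, -0.174]
wrist_force: [0.7, -0.3, -0.8]
finger_gap: 17.5
```

```bash
python3 - <<'E'
from h import *
info()
plan([616.7,88.5,83],-10.66)
E
```

```text
t 34.83 p [417.5 101.   17.7] F [ 0.7 -0.3 -0.8] gap 17.5
R [[0.002, -0.07, 0.998], [-0.0, 0.998, 0.07], [-1.0, -0.0, 0.002]] j [ 0.15  0.31  2.02 -0.    0.81  0.08]
k 0 turn total [14.7  0.1  0. ] n>= 2.0
k 180 turn total [-165.3   -0.     0.2] n>= 16.0
dp now tool cm [-6.5  -2.65 19.79] | in target frame (k=180) [ -6.53  -2.46 -19.81] world [199.2 -12.5  65.3]
```

jog_arm(turn=[[0,0,0],[0,0,0],[0,0,0],[5,0,0],[5,0,0],[4.7,0,0],[0,0,0],[0,0,0]], dp=[[-3,0,0],[-4,0,0],[-3.5,0,0],[0,0,0],[0,0,0],[0,0,0],[0,0,0],[0,0,0]], gripper=[0.9,0.9,0.9,0.9,0.9,0.9,0.9,0.9])

```text
clock: 35.83
eef_pos: [414.9, 100.7, 124.2]
eef_rot: [-2.68, 1.566, -2.872]
wrist_force: [-0.2, 0.4, -2.9]
finger_gap: 17.7
```

```bash
python3 - <<'E'
from h import *
info()
plan([616.7,88.5,115],-10.66)
E
```

```text
t 35.83 p [414.9 100.7 124.2] F [-0.2  0.4 -2.9] gap 17.7
R [[-0.005, 0.19, 0.982], [-0.001, 0.982, -0.19], [-1.0, -0.002, -0.004]] j [ 0.15  0.12  1.94 -0.    1.08  0.34]
k 0 turn total [-0.3 -0.2  0.1] n>= 1.0
k 180 turn total [179.7   0.2   0.4] n>= 17.0
dp now tool cm [ 0.83  2.64 20.05] | in target frame (k=180) [  0.92  -2.54 -20.06] world [201.8 -12.2  -9.2]
```

jog_arm(turn=[[-0.3,-0.2,0.1],[0,0,0],[0,0,0],[0,0,0],[0,0,0],[0,0,0],[0,0,0]], dp=[[0,0.6,4],[0,0.6,4.5],[0,0.6,4.5],[0,0.6,4.5],[0,0.3,2],[0,0,0],[0,0,0]], gripper=[0.9,0.9,0.9,0.9,0.9,0.9,0.9])

```text
clock: 36.7
eef_pos: [615.6, 91.2, 121.2]
eef_rot: [-2.869, 1.566, -3.044]
wrist_force: [-0.0, 0.1, -2.6]
finger_gap: 17.7
```

```bash
python3 - <<'E'
from h import *
info()
plan([616.7,88.5,84],-10.66)
shot("side","17"); crop("side","17",150,160,180,160,4,"s9")
E
```

```text
t 36.70 p [615.6  91.2 121.2] F [-0.   0.1 -2.6] gap 17.7
R [[-0.005, 0.174, 0.985], [-0.0, 0.985, -0.174], [-1.0, -0.001, -0.005]] j [ 0.09  0.54  1.39 -0.    1.22  0.26]
k 0 turn total [ 0.6 -0.3  0.1] n>= 1.0
k 180 turn total [-1.794e+02 -1.000e-01 -4.000e-01] n>= 17.0
dp now tool cm [ 3.72 -0.25  0.17] | in target frame (k=180) [ 3.72  0.25 -0.15] world [  1.1  -2.7 -37.2]
```

View pics/s9.png

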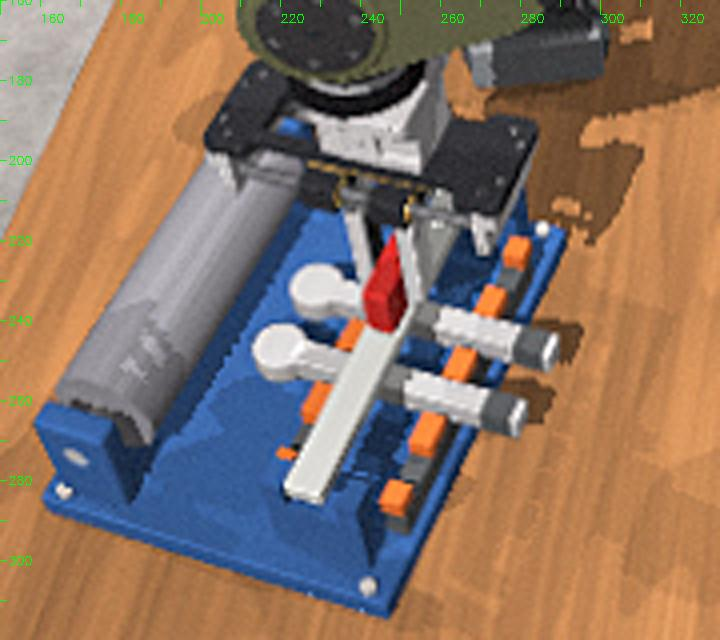

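jog_arm(turn=[[0.6,-0.3,0.1],[0,0,0],[0,0,0],[0,0,0],[0,0,0]], dp=[[0,-0.25,0.15],[0,0,0],[1.2,0,0],[0,0,0],[0,0,0]], gripper=[0.9,0.9,0.9,0.9,0.9])

```text
clock: 37.38
eef_pos: [615.6, 88.6, 109.1]
eef_rot: [0.455, 1.569, 0.27]
wrist_force: [0.9, -0.2, -2.2]
finger_gap: 17.9
```

```bash
python3 - <<'E'
from h import *
info()
plan([616.7,88.5,84],-10.66)
shot("side","18"); crop("side","18",150,160,180,160,4,"s9")
shot("top","18"); crop("top","18",200,65,160,120,5,"t9")
# predicted bar ends
s,p,R=st(); zb=p[2]-17.5
c,sn=np.cos(-.186),np.sin(-.186)
for y in(-145,145):
    print(y,[proj(n,[[p[0]-sn*y+c*x,p[1]+c*y+sn*x,zb+12] for x in(-12,12)]).round(1).tolist() for n in("side","top")])
E
```

```text
t 37.38 p [615.6  88.6 109.1] F [ 0.9 -0.2 -2.2] gap 17.9
R [[0.001, 0.185, 0.983], [0.0, 0.983, -0.185], [-1.0, 0.001, 0.001]] j [0.08 0.55 1.41 0.   1.19 0.27]
k 0 turn total [ 0.   0.1 -0. ] n>= 1.0
k 180 turn total [-1.8e+02  1.0e-01  1.0e-01] n>= 17.0
dp now tool cm [2.51 0.01 0.11] | in target frame (k=180) [ 2.51 -0.01 -0.11] world [  1.1  -0.1 -25.1]
-145 [[[276.7, 195.1], [268.3, 193.1]], [[318.5, 158.5], [319.8, 150.2]]]
145 [[[230.4, 284.4], [220.9, 281.6]], [[217.9, 141.9], [219.4, 133.7]]]
```

View pics/s9.png

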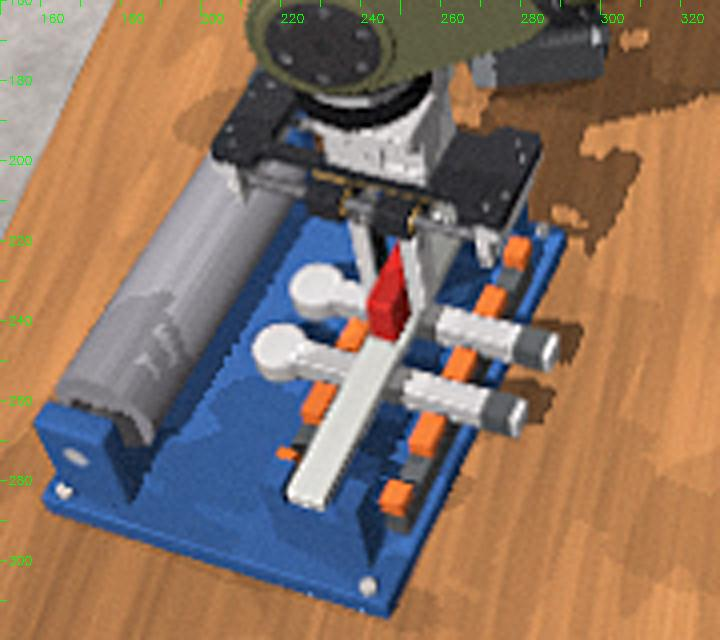

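View pics/t9.png

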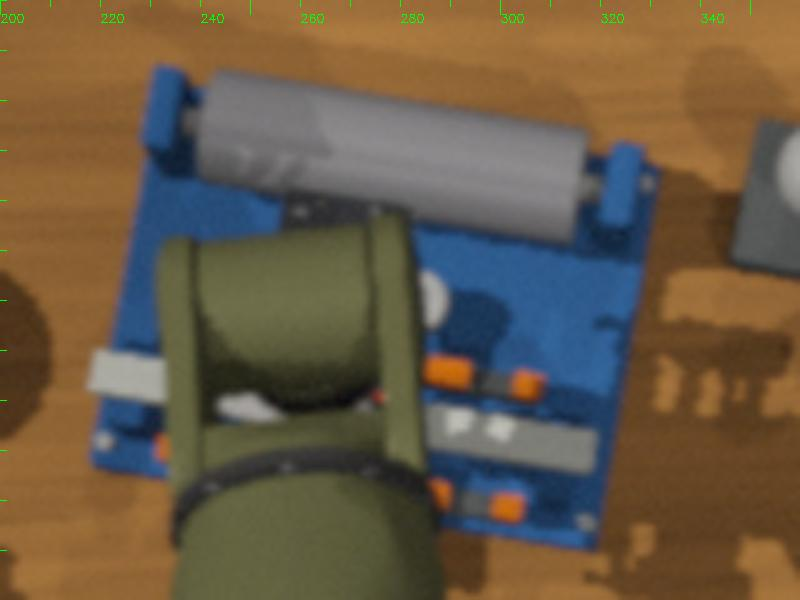

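jog_arm(turn=[[0,0,0],[0,0,0],[0,0,0],[0,0,0],[0,0,0]], dp=[[0,-0.05,0.3],[0,0,0],[0.9,0,0],[0,0,0],[0,0,0]], gripper=[0.9,0.9,0.9,0.9,0.9])

```text
clock: 38.1
eef_pos: [618.7, 87.4, 99.4]
eef_rot: [0.46, 1.569, 0.274]
wrist_force: [-0.6, -0.9, -2.7]
finger_gap: 17.4
```

```bash
python3 - <<'E'
from h import *
info()
plan([618.5,87.8,84],-10.66)
shot("side","19"); crop("side","19",150,160,180,160,4,"s9")
shot("top","19"); crop("top","19",200,65,160,120,5,"t9")
E
```

```text
t 38.10 p [618.7  87.4  99.4] F [-0.6 -0.9 -2.7] gap 17.4
R [[0.001, 0.185, 0.983], [0.0, 0.983, -0.185], [-1.0, 0.001, 0.001]] j [0.08 0.56 1.4  0.   1.17 0.27]
k 0 turn total [ 0.   0.1 -0. ] n>= 1.0
k 180 turn total [-1.8e+02  1.0e-01  1.0e-01] n>= 17.0
dp now tool cm [ 1.54  0.03 -0.02] | in target frame (k=180) [ 1.54 -0.03  0.02] world [ -0.2   0.4 -15.4]
```

View pics/s9.png

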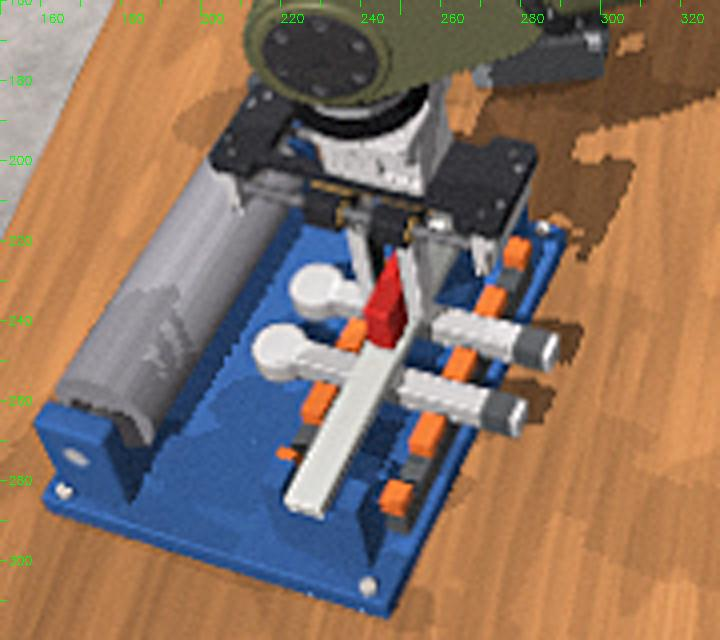

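View pics/t9.png

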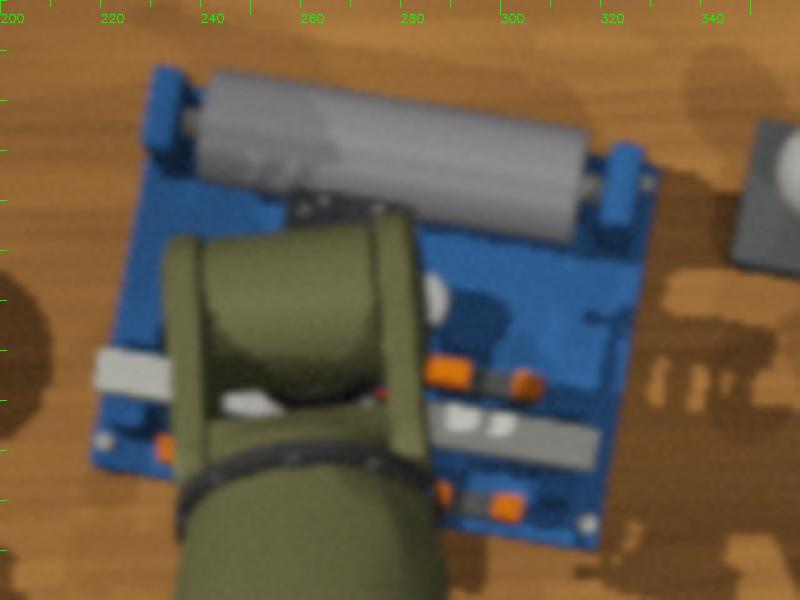

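jog_arm(turn=[[0,0,0],[0,0,0],[0,0,0],[0,0,0],[0,0,0]], dp=[[0.8,0,0],[0,0,0],[0.6,0,0],[0,0,0],[0,0,0]], gripper=[0.9,0.9,0.9,0.9,0.9])

```text
clock: 38.83
eef_pos: [618.6, 87.5, 84.4]
eef_rot: [0.442, 1.569, 0.256]
wrist_force: [-0.3, 0.4, -3.7]
finger_gap: 17.5
```

```bash
python3 - <<'E'
from h import *
info()
shot("side","20"); crop("side","20",150,160,180,160,4,"s9")
E
```

```text
t 38.83 p [618.6  87.5  84.4] F [-0.3  0.4 -3.7] gap 17.5
R [[0.001, 0.185, 0.983], [0.0, 0.983, -0.185], [-1.0, 0.001, 0.001]] j [0.08 0.58 1.42 0.   1.15 0.27]
```

View pics/s9.png

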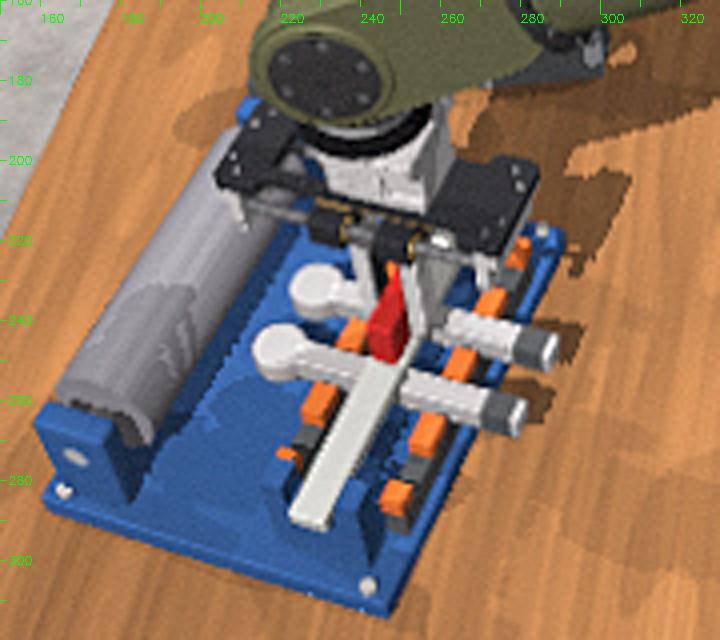

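jog_arm(turn=[[0,0,0],[0,0,0],[0,0,0],[0,0,0],[0,0,0],[0,0,0],[0,0,0],[0,0,0]], dp=[[0.1,0,0],[0,0,0],[0,0,0],[0,0,0],[0,0,0],[-4,0,0],[-5,0,0],[-5,0,0]], gripper=[0.9,0.75,0.65,0.65,0.65,0.65,0.65,0.65])

```text
clock: 39.88
eef_pos: [617.2, 87.3, 224.0]
eef_rot: [-2.94, 1.566, -3.126]
wrist_force: [-0.0, -0.8, 0.3]
finger_gap: 32.8
```

jog_arm(turn=[[0,0,0],[0,0,0],[0,0,0],[0,0,0],[0,0,0]], dp=[[0,5,-4],[0,5,-4],[0,5,-4],[0,5,-3],[0,0,0]], gripper=[0.65,0.65,0.65,0.65,0.65])

```text
clock: 40.5
eef_pos: [507.0, 313.7, 229.2]
eef_rot: [0.662, 1.566, 0.474]
wrist_force: [0.5, -0.2, -0.1]
finger_gap: 32.8
```

```bash
python3 - <<'E'
from h import *
info()
shot("side","21"); crop("side","21",150,160,180,160,4,"s9")
shot("top","21"); crop("top","21",140,65,200,150,4,"t9")
E
```

```text
t 40.50 p [507.  313.7 229.2] F [ 0.5 -0.2 -0.1] gap 32.8
R [[0.004, 0.187, 0.982], [0.002, 0.982, -0.187], [-1.0, 0.003, 0.004]] j [ 0.49  0.39  1.35 -0.    1.4   0.68]
```

View pics/s9.png

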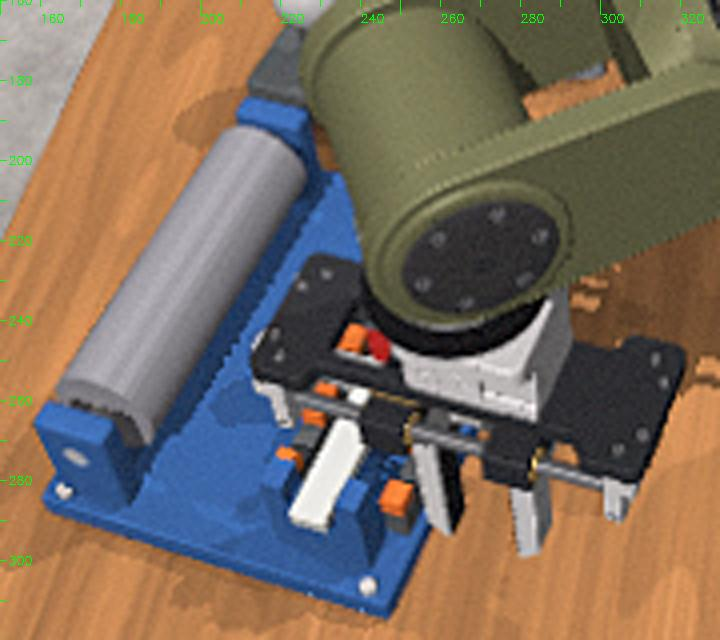

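View pics/t9.png

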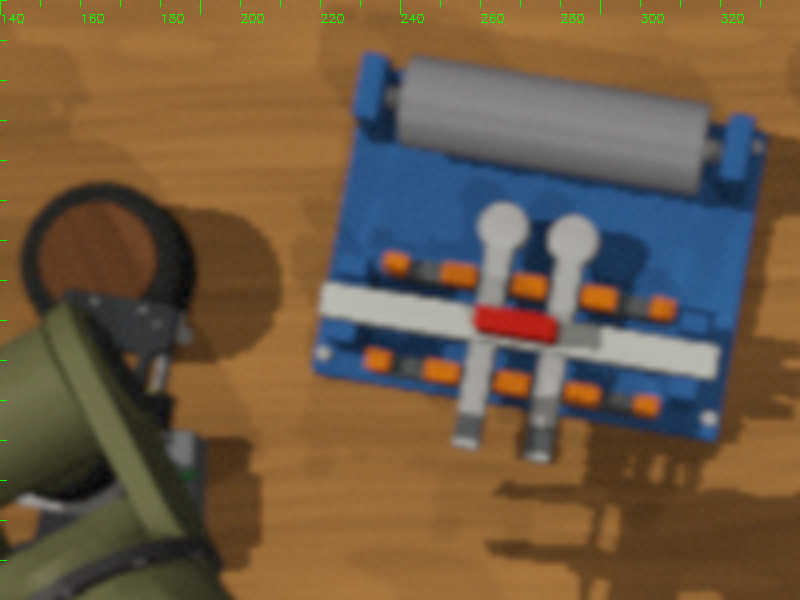

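```bash
python3 - <<'E'
from fit import *
o=[("top",(140+321/4,65+300/4),(0,145,78)),("top",(140+718/4,65+361/4),(0,-145,78)),("top",(140+515/4,65+323/4),(0,0,114))]
q,e=fit(o,[616,88,-.186]);print(q,e.tolist())
b=q;r=np.array([616.7,88.4]);c,s=np.cos(-.186),np.sin(-.186)
d=b[:2]-r;print("rack frame offset",c*d[0]+s*d[1],-s*d[0]+c*d[1])
# teeth again in this picture
t=[("top",(140+u/4,65+v/4),(x,y,57)) for (u,v),(x,y) in zip([(459,274),(529,287),(599,298),(441,371),(512,383),(582,394)],[(36,52),(36,0),(36,-52),(-37,52),(-37,0),(-37,-52)])]
print(fit(t,[616,88,-.186]))
# knob, box
print("knob top (z61 flange / z91)")
E
```

```text
[ 6.15022660e+02  8.78797366e+01 -1.75666136e-01] [[0.1, 0.1], [-0.1, 0.1], [-0.0, -0.2]]
rack frame offset -1.5521970184462133 -0.8214792917532008
(array([ 6.16334828e+02,  8.87603804e+01, -1.90232769e-01]), array([[ 0.1,  0. ],
       [-0. , -0.3],
       [-0.1, -0.1],
       [ 0.2,  0.1],
       [-0.1,  0. ],
       [-0.1,  0.2]]))
knob top (z61 flange / z91)
```

```bash
python3 - <<'E'
from h import *
crop("top","0",150,165,50,50,14,"k1"); crop("side","0",240,335,70,60,10,"k2")
E
```

```text
(no output)
```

View pics/k1.png

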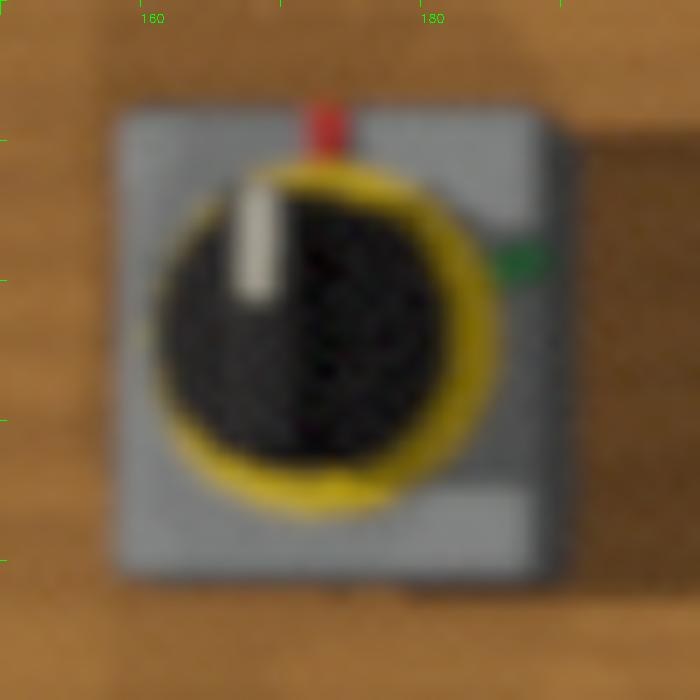

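View pics/k2.png

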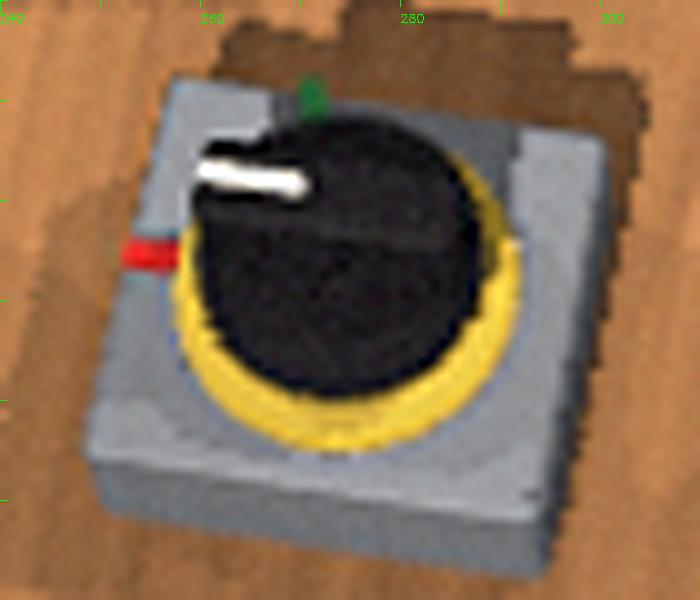

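```bash
python3 - <<'E'
from h import *
def P(n,x,y,z): return pz(n,(x,y),z).round(1)
print("ring",P("top",150+327/14,165+340/14,42),"flange",P("top",150+305/14,165+325/14,61))
print("line",P("top",150+262/14,165+183/14,91),P("top",150+258/14,165+300/14,91))
print("red",P("top",150+327/14,165+130/14,40),"green",P("top",150+522/14,165+260/14,40))
print("side: line",P("side",240+200/10,335+168/10,91),P("side",240+308/10,335+186/10,91),"red",P("side",240+150/10,335+255/10,40),"green",P("side",240+312/10,335+95/10,40))
print("side flange",P("side",240+340/10,335+255/10,61), "ring",P("side",240+347/10,335+285/10,42))
print("corners side",[P("side",240+a/10,335+b/10,40) for a,b in((172,78),(605,140),(540,520),(88,460))])
print("corners top",[P("top",150+a/14,165+b/14,40) for a,b in((118,108),(545,108),(545,578),(118,575))])
print("ring z top?"); print(np.load("pics/top0.npy")[186:192,168:178].round(0))
E
```

```text
ring [503.6 376.7  42. ] flange [505.2 376.1  61. ]
line [531.6 376.6  91. ] [507.7 377.4  91. ]
red [548.3 377.2  40. ] green [519.8 336.1  40. ]
side: line [533.2 378.5  91. ] [510.2 379.4  91. ] red [550.  378.1  40. ] green [522.1 336.2  40. ]
side flange [505.7 381.   61. ] ring [506.  379.7  42. ]
corners side [array([553.7, 336.4,  40. ]), array([456.3, 338.2,  40. ]), array([456.9, 424.9,  40. ]), array([553.5, 425.3,  40. ])]
corners top [array([553.9, 421.3,  40. ]), array([552. , 331.2,  40. ]), array([452.6, 331.5,  40. ]), array([455.2, 421.2,  40. ])]
ring z top?
[[1456. 1452. 1456. 1460. 1460. 1473. 1486. 1491. 1486. 1483.]
 [1457. 1457. 1455. 1453. 1462. 1471. 1490. 1483. 1484. 1489.]
 [1458. 1456. 1453. 1456. 1462. 1479. 1481. 1481. 1479. 1483.]
 [1455. 1458. 1456. 1457. 1461. 1468. 1489. 1488. 1482. 1482.]
 [1460. 1456. 1459. 1456. 1465. 1475. 1480. 1486. 1480. 1485.]
 [1452. 1452. 1459. 1458. 1457. 1475. 1477. 1483. 1483. 1480.]]
```

jog_arm(turn=[[-10.1,0,0],[-10.1,0,0],[-10.1,0,0],[-10.1,0,0],[-10.1,0,0],[-10.1,0,0],[-10.1,0,0],[-10.1,0,0]], dp=[[0,0,0],[0,0,0],[0,0,0],[0,0,0],[0,0,0],[0,0,0],[0,0,0],[0,0,0]], gripper=[0.4,0.4,0.4,0.4,0.4,0.4,0.4,0.4])

```text
clock: 41.6
eef_pos: [515.0, 298.3, 228.9]
eef_rot: [-1.283, 1.567, -0.035]
wrist_force: [-0.1, 0.5, 0.2]
finger_gap: 56.4
```

```bash
python3 - <<'E'
from h import *
info()
plan([504.5,376.8,140],90)
E
```

```text
t 41.60 p [515.  298.3 228.9] F [-0.1  0.5  0.2] gap 56.4
R [[0.004, -0.948, 0.318], [-0.0, 0.318, 0.948], [-1.0, -0.004, 0.001]] j [ 0.46  0.38  1.36 -0.    1.4  -0.78]
k 0 turn total [-18.5   0.    0.2] n>= 2.0
k 180 turn total [161.5   0.3  -0. ] n>= 16.0
dp now tool cm [8.89 3.53 7.1 ] | in target frame (k=180) [ 8.89 -1.05 -7.85] world [-10.5  78.5 -88.9]
```

jog_arm(turn=[[-9.25,0,0.1],[-9.25,0,0.1],[0,0,0],[0,0,0],[0,0,0],[0,0,0],[0,0,0],[0,0,0]], dp=[[0,0,0],[0,0,0],[0,0.5,4],[0,0.5,3.85],[0,0,0],[4,0,0],[4.5,0,0],[0,0,0]], gripper=[0.4,0.4,0.4,0.4,0.4,0.4,0.4,0.4])

```text
clock: 42.6
eef_pos: [512.3, 365.1, 142.8]
eef_rot: [-1.803, 1.568, -0.235]
wrist_force: [-0.4, 0.6, 0.1]
finger_gap: 56.2
```

```bash
python3 - <<'E'
from h import *
info()
plan([504.5,376.8,66],90)
E
```

```text
t 42.60 p [512.3 365.1 142.8] F [-0.4  0.6  0.1] gap 56.2
R [[0.002, -1.0, 0.003], [-0.001, 0.003, 1.0], [-1.0, -0.002, -0.001]] j [ 0.56  0.53  1.35 -0.    1.26 -1.01]
k 0 turn total [-0.2 -0.   0.1] n>= 1.0
k 180 turn total [1.798e+02 2.000e-01 1.000e-01] n>= 17.0
dp now tool cm [7.68 0.8  1.17] | in target frame (k=180) [ 7.68 -0.78 -1.17] world [ -7.8  11.7 -76.8]
```

jog_arm(turn=[[0,0,0],[0,0,0],[0,0,0],[0,0,0],[0,0,0],[0,0,0],[0,0,0]], dp=[[0,0.8,1.2],[0,0,0],[0,0,0],[3,0,0],[0,0,0],[0,0,0],[0,0,0]], gripper=[0.4,0.4,0.4,0.4,0.4,0.4,0.4])

```text
clock: 43.48
eef_pos: [507.7, 378.5, 122.4]
eef_rot: [-1.121, 1.557, 0.445]
wrist_force: [-0.2, -0.3, -0.3]
finger_gap: 56.3
```

```bash
python3 - <<'E'
from h import *
info()
plan([504.5,376.8,66],90)
shot("side","22"); crop("side","22",200,270,160,130,5,"s9")
E
```

```text
t 43.48 p [507.7 378.5 122.4] F [-0.2 -0.3 -0.3] gap 56.3
R [[0.013, -1.0, 0.005], [0.006, 0.005, 1.0], [-1.0, -0.013, 0.006]] j [ 0.58  0.55  1.37 -0.    1.21 -0.98]
k 0 turn total [-0.3  0.4  0.7] n>= 1.0
k 180 turn total [179.7   1.1  -0.6] n>= 17.0
dp now tool cm [ 5.63  0.39 -0.21] | in target frame (k=180) [ 5.64 -0.32  0.17] world [ -3.2  -1.7 -56.4]
```

View pics/s9.png

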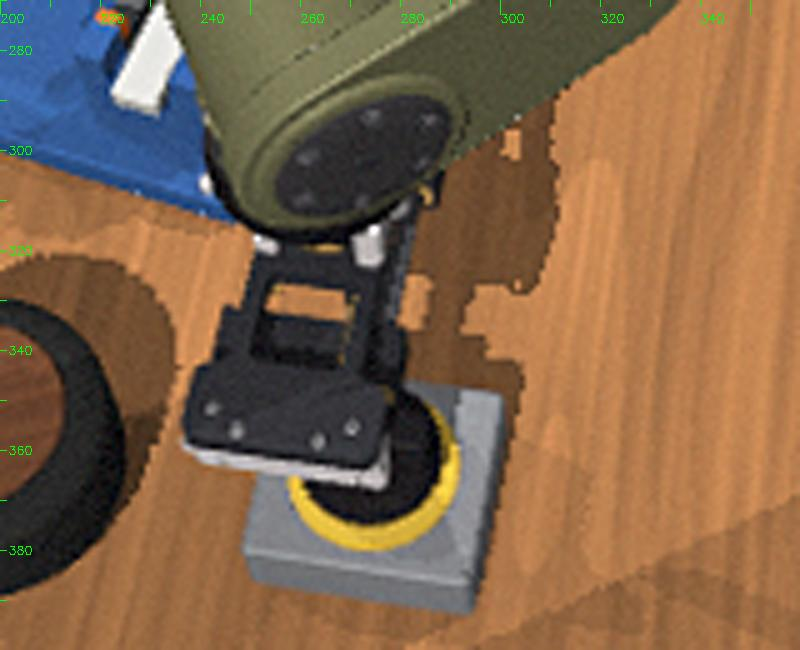

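jog_arm(turn=[[-0.3,0.4,0.7],[0,0,0],[0,0,0],[0,0,0],[0,0,0]], dp=[[0,0.35,-0.2],[0,0,0],[3,0,0],[0,0,0],[0,0,0]], gripper=[0.4,0.4,0.4,0.4,0.4])

```text
clock: 44.15
eef_pos: [504.8, 377.0, 94.7]
eef_rot: [-1.353, 1.568, 0.218]
wrist_force: [-0.0, -0.1, 1.2]
finger_gap: 56.3
```

```bash
python3 - <<'E'
from h import *
info()
plan([504.5,376.8,66],90)
E
```

```text
t 44.15 p [504.8 377.   94.7] F [-0.  -0.1  1.2] gap 56.3
R [[0.003, -1.0, -0.001], [0.001, -0.001, 1.0], [-1.0, -0.003, 0.001]] j [ 0.58  0.58  1.39 -0.    1.17 -0.99]
k 0 turn total [0.1 0.  0.1] n>= 1.0
k 180 turn total [-1.799e+02 -2.000e-01  1.000e-01] n>= 17.0
dp now tool cm [ 2.87  0.04 -0.02] | in target frame (k=180) [ 2.87 -0.03  0.02] world [ -0.3  -0.2 -28.7]
```

jog_arm(turn=[[0,0,0],[0,0,0],[0,0,0],[0,0,0],[0,0,0],[0,0,0],[0,0,0],[0,0,0]], dp=[[1.6,0,0],[0,0,0],[1.1,0,0],[0,0,0],[0,0,0],[0,0,0],[0,0,0],[0,0,0]], gripper=[0.4,0.4,0.4,0.4,0.6,0.9,0.9,0.9], grip_force=50)

```text
clock: 45.15
eef_pos: [505.6, 377.4, 67.9]
eef_rot: [-1.175, 1.566, 0.397]
wrist_force: [0.3, -0.1, -0.6]
finger_gap: 20.0
```

```bash
python3 - <<'E'
from h import *
info()
plan([504.5,376.8,66],90)
E
```

```text
t 45.15 p [505.6 377.4  67.9] F [ 0.3 -0.1 -0.6] gap 20.0
R [[0.005, -1.0, -0.001], [0.002, -0.001, 1.0], [-1.0, -0.005, 0.002]] j [ 0.58  0.61  1.41 -0.    1.12 -0.99]
k 0 turn total [0.1 0.1 0.3] n>= 1.0
k 180 turn total [-179.9   -0.4    0.2] n>= 17.0
dp now tool cm [ 0.19  0.11 -0.07] | in target frame (k=180) [ 0.19 -0.11  0.06] world [-1.1 -0.6 -1.9]
```

Now press down ~9 mm after the grip settles.

jog_arm(turn=[[0,0,0],[0,0,0],[0,0,0],[0,0,0],[0,0,0],[0,0,0]], dp=[[0,0,0],[0,0,0],[0.4,0,0],[0.4,0,0],[0.2,0,0],[0.1,0,0]], gripper=[0.9,0.9,0.9,0.9,0.9,0.9])

```text
clock: 45.9
eef_pos: [505.7, 378.1, 59.8]
eef_rot: [-1.052, 1.564, 0.519]
wrist_force: [-8.1, -3.8, 14.6]
finger_gap: 17.6
```

```bash
python3 - <<'E'
from h import *
info()
E
```

```text
t 45.90 p [505.7 378.1  59.8] F [-8.1 -3.8 14.6] gap 17.6
R [[0.006, -1.0, -0.001], [0.003, -0.001, 1.0], [-1.0, -0.006, 0.003]] j [ 0.58  0.62  1.41 -0.    1.1  -0.99]
```

jog_arm(turn=[[8.5,0,0],[8.5,0,0],[8.5,0,0],[8.5,0,0]], dp=[[0.1,0,0],[0.1,0,0],[0.1,0,0],[0.1,0,0]], gripper=[0.9,0.9,0.9,0.9])

```text
clock: 46.4
eef_pos: [505.9, 378.9, 59.8]
eef_rot: [-0.386, 1.561, 0.576]
wrist_force: [-4.9, -0.4, 12.0]
finger_gap: 17.0
```

```bash
python3 - <<'E'
from h import *
info()
plan([504.5,376.8,60],90-68.8)
E
```

```text
t 46.40 p [505.9 378.9  59.8] F [-4.9 -0.4 12. ] gap 17.0
R [[0.008, -0.82, 0.572], [0.005, 0.572, 0.82], [-1.0, -0.004, 0.009]] j [ 0.58  0.62  1.41 -0.    1.1  -0.38]
k 0 turn total [33.9  0.5  0. ] n>= 4.0
k 180 turn total [-1.461e+02 -1.000e-01  7.000e-01] n>= 14.0
dp now tool cm [-0.02 -0.01 -0.25] | in target frame (k=180) [-0.02  0.15  0.21] world [-1.4 -2.1  0.2]
```

jog_arm(turn=[[8.5,0,0],[8.5,0,0],[8.5,0,0],[8.5,0,0],[0,0,0]], dp=[[0.1,0,-0.1],[0.1,0,0],[0.1,0,0],[0.1,0,0],[0.1,0,0]], gripper=[0.9,0.9,0.9,0.9,0.9])

```text
clock: 47.02
eef_pos: [506.6, 379.6, 59.9]
eef_rot: [0.241, 1.555, 0.589]
wrist_force: [-6.0, -1.7, 13.7]
finger_gap: 17.7
```

```bash
python3 - <<'E'
from h import *
info(); print(manip.read_state()["moment"])
plan([504.5,376.8,60],90-68.8)
shot("side","23"); crop("side","23",200,270,160,130,5,"s9")
E
```

```text
t 47.02 p [506.6 379.6  59.9] F [-6.  -1.7 13.7] gap 17.7
R [[0.013, -0.341, 0.94], [0.009, 0.94, 0.341], [-1.0, 0.004, 0.015]] j [0.59 0.62 1.42 0.   1.09 0.24]
[-0.72543515  1.44933956  0.12142177]
k 0 turn total [-1.3  0.9 -0.2] n>= 1.0
k 180 turn total [178.7  -0.3  -1.4] n>= 17.0
dp now tool cm [-0.02 -0.19 -0.29] | in target frame (k=180) [-0.01  0.19  0.3 ] world [-2.1 -2.8  0.1]
```

View pics/s9.png

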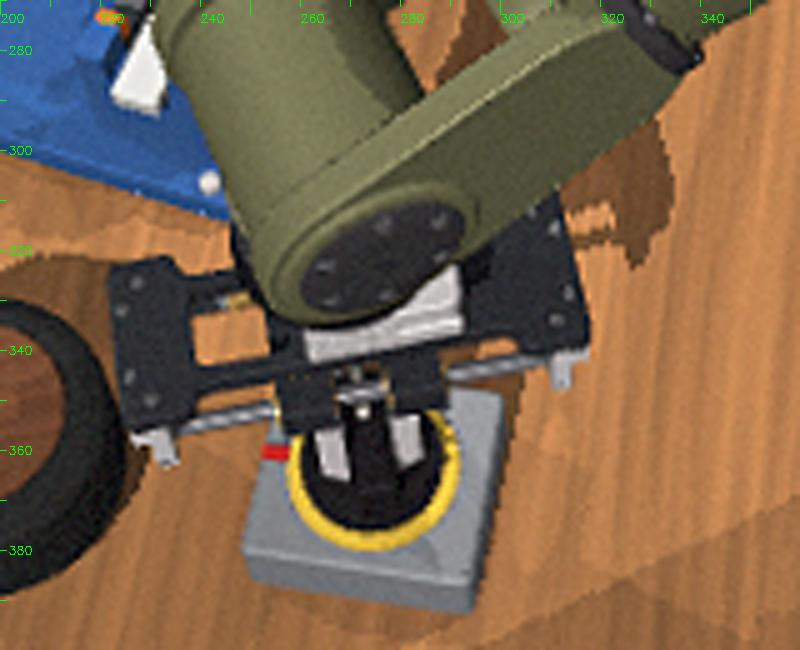

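jog_arm(turn=[[2,0,0],[0,0,0]], dp=[[0.1,0,0],[0.1,0,0]], gripper=[0.9,0.9])

```text
clock: 47.32
eef_pos: [506.6, 379.6, 59.8]
eef_rot: [0.234, 1.555, 0.55]
wrist_force: [-4.9, -1.1, 13.8]
finger_gap: 17.7
```

```bash
python3 - <<'E'
from h import *
info(); print(manip.read_state()["moment"])
plan([504.5,376.8,60],90-68.8)
E
```

```text
t 47.33 p [506.6 379.6  59.8] F [-4.9 -1.1 13.8] gap 17.7
R [[0.014, -0.31, 0.951], [0.008, 0.951, 0.31], [-1.0, 0.004, 0.015]] j [ 0.59  0.62  1.42 -0.    1.09  0.27]
[-0.70532648  1.37849778  0.63436828]
k 0 turn total [-3.1  0.9 -0.2] n>= 1.0
k 180 turn total [176.9  -0.3  -1.4] n>= 17.0
dp now tool cm [-0.02 -0.2  -0.29] | in target frame (k=180) [-0.02  0.19  0.3 ] world [-2.1 -2.8  0.2]
```

jog_arm(turn=[[0,0,0],[0,0,0],[0,0,0],[0,0,0],[0,0,0],[0,0,0],[0,0,0],[0,0,0]], dp=[[0,0,0],[-0.4,0,0],[-0.3,0,0],[0,0,0],[0,0,0],[0,0,0],[-4,0,0],[-5,0,0]], gripper=[0.9,0.9,0.8,0.65,0.5,0.4,0.4,0.4])

```text
clock: 48.32
eef_pos: [503.8, 377.2, 154.0]
eef_rot: [-0.009, 1.564, 0.308]
wrist_force: [0.8, -0.1, 0.3]
finger_gap: 56.5
```

jog_arm(turn=[[0,0,0],[0,0,0],[0,0,0],[0,0,0],[0,0,0],[0,0,0]], dp=[[-5,0,0],[0,-5,-1],[0,-5,-1],[0,-5,-1],[0,-5,-1],[0,0,0]], gripper=[0,0,0,0,0,0])

```text
clock: 49.08
eef_pos: [528.7, 169.2, 208.5]
eef_rot: [0.043, 1.559, 0.361]
wrist_force: [0.2, 0.7, -0.7]
finger_gap: 93.8
```

```bash
python3 - <<'E'
from h import *
info()
shot("top","24");crop("top","24",150,165,50,50,12,"k1"); shot("side","24"); crop("side","24",240,335,70,60,10,"k2")
plan([590,-235,200],104)
E
```

```text
t 49.08 p [528.7 169.2 208.5] F [ 0.2  0.7 -0.7] gap 93.8
R [[0.011, -0.313, 0.95], [0.004, 0.95, 0.313], [-1.0, 0.001, 0.012]] j [ 0.24  0.3   1.51  0.    1.32 -0.08]
k 0 turn total [-85.6   0.6   0.5] n>= 9.0
k 180 turn total [94.4  0.5 -0.6] n>= 9.0
dp now tool cm [  0.72 -40.55  -6.98] | in target frame (k=180) [ 0.84 -3.87 40.96] world [  61.6 -406.8   -8.4]
```

View pics/k1.png

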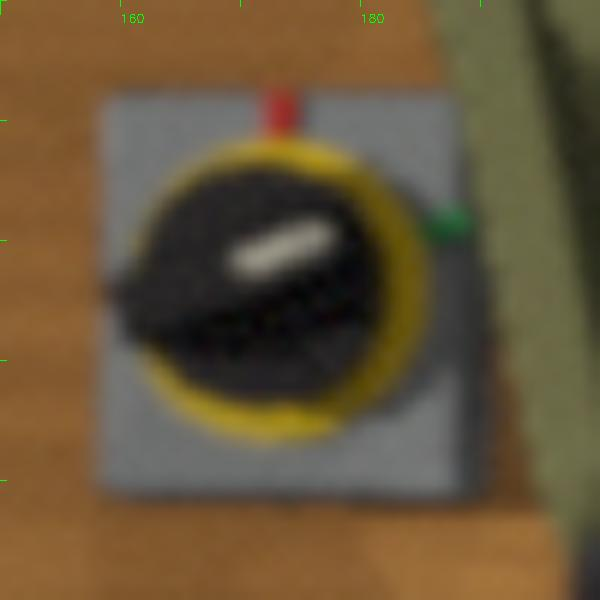

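View pics/k2.png

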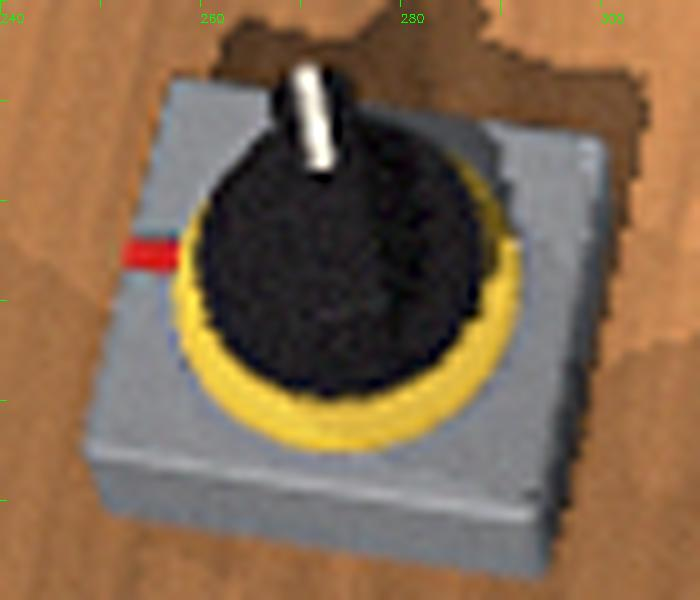

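View pics/top24.png

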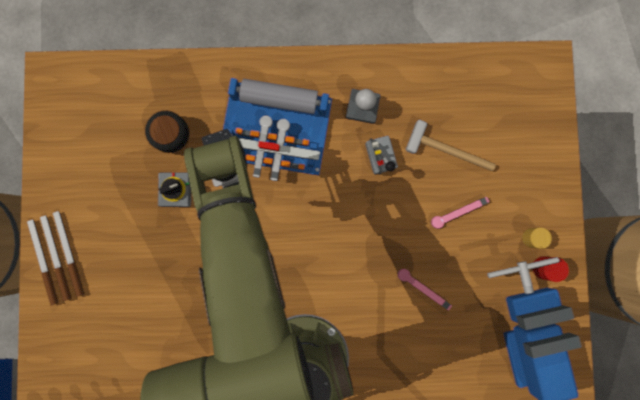

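```bash
python3 - <<'E'
from h import *
import h
crop("top","24",350,120,60,60,12,"k1"); crop("side","24",250,120,60,65,10,"k2")
from scipy.optimize import least_squares
def f(x):
    h.L=x[:2];h.LY=x[2]
    r=[proj("top",[h.ball(0)])[0]-(390.5,166.1),proj("side",[h.ball(0)])[0]-(298.1,142.5),proj("top",[h.ball(x[3])])[0]-(381.75,135),proj("side",[h.ball(x[3])])[0]-(266,145)]
    return np.concatenate(r)
r=least_squares(f,[592,-240,.25,1.0],x_scale=[10,10,.1,.1]);print(r.x,r.fun.round(1))
E
```

```text
[ 5.95869704e+02 -2.40910336e+02  2.45497942e-01  9.63071741e-01] [-0.2 -0.2  0.4 -0.3 -0.4 -0.7  0.6 -0.4]
```

View pics/k1.png

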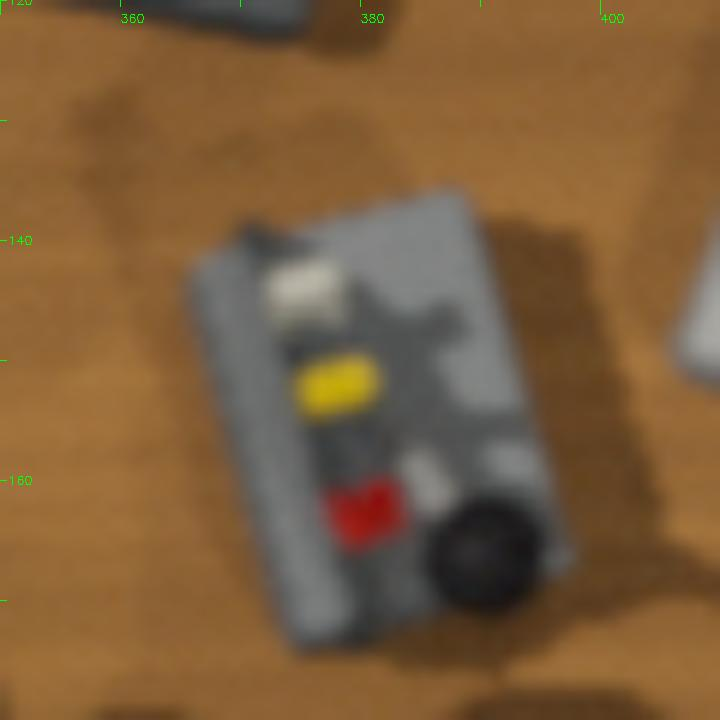

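View pics/k2.png

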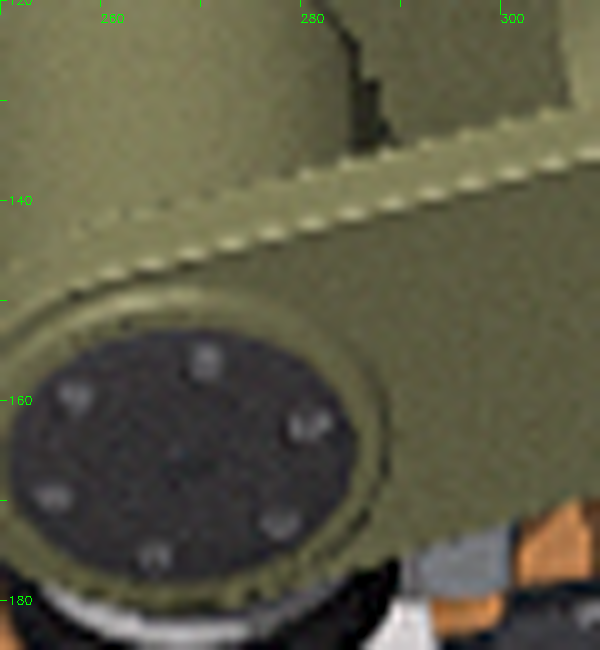

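```bash
python3 - <<'E'
from fit import *
o=[("top",(388.75,135.8),(50,-35,42)),("top",(365.8,142.1),(50,35,42)),("top",(374.2,174.2),(-50,35,42)),("top",(397.7,166.7),(-50,-35,42))]
q,e=fit(o,[591,-240,.24]);print(q,e.tolist())
u=np.array([np.cos(.25),np.sin(.25)])
for z in(70,80):
  for nm,p in(("w",(375.25,144.4)),("y",(378.1,152.1)),("r",(380.4,162.9)),("mid",(377.8,153.65))):
    P=pz("top",p,z); d=P[:2]-q[:2]; print(z,nm,P.round(1),"local x",(d@u).round(1),"y",(d@np.array([-u[1],u[0]])).round(1))
E
```

```text
[ 5.93009009e+02 -2.39772125e+02  2.45980124e-01] [[-0.4, -0.3], [-0.2, -0.5], [0.7, -0.2], [-0.1, 1.0]]
70 w [ 619.3 -218.3   70. ] local x 30.8 y 14.2
70 y [ 596.6 -225.9   70. ] local x 6.9 y 12.5
70 r [ 564.8 -231.6   70. ] local x -25.3 y 14.9
70 mid [ 592.  -224.9   70. ] local x 2.7 y 14.6
80 w [ 617.6 -217.1   80. ] local x 29.5 y 15.9
80 y [ 595.  -224.6   80. ] local x 5.7 y 14.2
80 r [ 563.5 -230.2   80. ] local x -26.3 y 16.6
80 mid [ 590.5 -223.6   80. ] local x 1.6 y 16.3
```

```bash
sed -i 's/^L=.*/L=np.array([595.0,-240.3]); LY=0.247/' h.py
```

jog_arm(turn=[[10.5,0,0],[10.5,0,0],[10.5,0,0],[10.5,0,0],[10.5,0,0],[10.5,0,0],[10.5,0,0],[10.5,0,0]], dp=[[0,0,0],[0,0,0],[0,0,0],[0,0,0],[0,0,0],[0,0,0],[0,0,0],[0,0,0]], gripper=[0,0,0,0,0,0,0,0])

```text
clock: 50.18
eef_pos: [526.3, 183.6, 206.8]
eef_rot: [1.748, 1.56, 0.571]
wrist_force: [0.7, -0.1, 0.1]
finger_gap: 94.1
```

```bash
python3 - <<'E'
from h import *
info(); b=ball(0); print(b); plan([b[0],b[1],200],104.15)
E
```

```text
t 50.17 p [526.3 183.6 206.8] F [ 0.7 -0.1  0.1] gap 94.1
R [[0.009, 0.924, 0.383], [0.006, 0.383, -0.924], [-1.0, 0.01, -0.002]] j [0.27 0.31 1.51 0.   1.32 1.45]
[ 548.51248959 -252.02176807  117.75825619]
k 0 turn total [-171.6    0.9   -0.2] n>= 17.0
k 180 turn total [ 8.4 -0.1 -0.6] n>= 1.0
dp now tool cm [  0.46 -14.64  41.09] | in target frame (k=180) [ 0.68 -8.49 42.79] world [  22.3 -435.7   -6.8]
```

jog_arm(turn=[[8.4,0,-0.6],[0,0,0],[0,0,0],[0,0,0],[0,0,0],[0,0,0],[0,0,0],[0,0,0]], dp=[[0,0,0],[0,-1.1,5.8],[0,-1.1,5.8],[0,-1.1,5.8],[0,-1.1,5.8],[0,-1.1,5.8],[0,-1.1,5.8],[0,-1.1,5.8]], gripper=[0,0,0,0,0,0,0,0])

```text
clock: 51.18
eef_pos: [553.5, -225.8, 204.4]
eef_rot: [-2.881, 1.567, 2.091]
wrist_force: [0.6, 0.4, -0.5]
finger_gap: 94.1
```

jog_arm(turn=[[0,0,0],[0,0,0]], dp=[[0,0,0],[0,0,0]], gripper=[0,0])

```text
clock: 51.42
eef_pos: [554.3, -226.5, 203.1]
eef_rot: [-2.741, 1.565, 2.229]
wrist_force: [-0.6, 0.8, -0.4]
finger_gap: 94.2
```

```bash
python3 - <<'E'
from h import *
info(); b=ball(0); plan(b+[0,0,-17],104.15)
E
```

```text
t 51.42 p [ 554.3 -226.5  203.1] F [-0.6  0.8 -0.4] gap 94.2
R [[-0.003, 0.967, 0.255], [0.004, 0.255, -0.967], [-1.0, -0.002, -0.005]] j [-0.45  0.41  1.37  0.    1.36  0.86]
k 0 turn total [-179.4   -0.2   -0.5] n>= 17.0
k 180 turn total [ 0.6 -0.3  0.1] n>= 1.0
dp now tool cm [10.23 -1.19  2.37] | in target frame (k=180) [10.24 -1.18  2.33] world [  -5.8  -25.5 -102.4]
```

jog_arm(turn=[[0.6,-0.3,0.1],[0,0,0],[0,0,0],[0,0,0],[0,0,0],[0,0,0]], dp=[[0,-1.2,2.35],[0,0,0],[0,0,0],[3,0,0],[0,0,0],[0,0,0]], gripper=[0,0,0,0,0,0])

```text
clock: 52.18
eef_pos: [551.7, -244.2, 174.6]
eef_rot: [1.134, 1.569, -0.179]
wrist_force: [-0.3, 0.1, 0.8]
finger_gap: 94.2
```

```bash
python3 - <<'E'
from h import *
info(); b=ball(0); plan(b+[0,0,-17],104.15)
E
```

```text
t 52.17 p [ 551.7 -244.2  174.6] F [-0.3  0.1  0.8] gap 94.2
R [[0.002, 0.967, 0.254], [-0.0, 0.254, -0.967], [-1.0, 0.002, 0.001]] j [-0.48  0.44  1.4   0.    1.3   0.84]
k 0 turn total [-1.794e+02  2.000e-01  1.000e-01] n>= 17.0
k 180 turn total [ 0.6  0.  -0.1] n>= 1.0
dp now tool cm [ 7.39 -0.52  0.67] | in target frame (k=180) [ 7.39 -0.5   0.68] world [ -3.2  -7.8 -73.9]
```

jog_arm(turn=[[0.6,0,0],[0,0,0],[0,0,0],[0,0,0],[0,0,0],[0,0,0],[0,0,0]], dp=[[0,-0.5,0.7],[0,0,0],[0,0,0],[4,0,0],[3,0,0],[0,0,0],[0,0,0]], gripper=[0,0,0,0,0,0,0])

```text
clock: 53.05
eef_pos: [550.3, -253.7, 107.8]
eef_rot: [0.913, 1.563, -0.412]
wrist_force: [0.6, -0.2, 0.7]
finger_gap: 94.0
```

```bash
python3 - <<'E'
from h import *
info(); b=ball(0); plan(b+[0,0,-17],104.15)
E
```

```text
t 53.05 p [ 550.3 -253.7  107.8] F [ 0.6 -0.2  0.7] gap 94.0
R [[0.007, 0.97, 0.243], [-0.003, 0.243, -0.97], [-1.0, 0.006, 0.005]] j [-0.49  0.51  1.46  0.    1.16  0.83]
k 0 turn total [179.9  -0.6  -0.4] n>= 17.0
k 180 turn total [-0.1  0.3 -0.4] n>= 1.0
dp now tool cm [ 0.7  -0.14 -0.21] | in target frame (k=180) [ 0.7  -0.13 -0.21] world [-1.8  1.7 -7. ]
```

Close on the ball with full settling time.

jog_arm(turn=[[0,0.3,-0.4],[0,0,0],[0,0,0],[0,0,0],[0,0,0],[0,0,0],[0,0,0],[0,0,0]], dp=[[0.6,-0.15,-0.2],[0,0,0],[0,0,0],[0,0,0],[0,0,0],[0,0,0],[0,0,0],[0,0,0]], gripper=[0.3,0.6,0.75,0.75,0.75,0.75,0.75,0.75], grip_force=25)

```text
clock: 54.05
eef_pos: [549.5, -253.4, 104.4]
eef_rot: [0.562, 1.566, -0.763]
wrist_force: [1.1, 0.2, -1.1]
finger_gap: 28.5
```

```bash
python3 - <<'E'
from h import *
info(); b=ball(0); plan(b+[0,0,-17],104.15);b=ball(.55); plan(b+[0,0,-17],104.15)
E
```

```text
t 54.05 p [ 549.5 -253.4  104.4] F [ 1.1  0.2 -1.1] gap 28.5
R [[0.003, 0.97, 0.243], [-0.003, 0.243, -0.97], [-1.0, 0.003, 0.004]] j [-0.49  0.51  1.47 -0.    1.16  0.83]
k 0 turn total [179.9  -0.2  -0.4] n>= 17.0
k 180 turn total [-0.1  0.2 -0.1] n>= 1.0
dp now tool cm [ 0.37 -0.07 -0.16] | in target frame (k=180) [ 0.37 -0.07 -0.16] world [-1.   1.4 -3.7]
k 0 turn total [179.9  -0.2  -0.4] n>= 17.0
k 180 turn total [-0.1  0.2 -0.1] n>= 1.0
dp now tool cm [-0.83  5.23 -0.16] | in target frame (k=180) [-0.85  5.23 -0.16] world [50.3 14.3  8.5]
```

jog_arm(turn=[[0,0,0],[0,0,0],[0,0,0],[0,0,0],[0,0,0],[0,0,0]], dp=[[-0.6,1.25,0],[-0.4,1.35,0],[-0.2,1.3,0],[0,1.2,0],[0,0,0],[0,0,0]], gripper=[0.75,0.75,0.75,0.75,0.75,0.75])

```text
clock: 54.8
eef_pos: [600.4, -240.7, 116.9]
eef_rot: [-0.069, 1.567, -1.395]
wrist_force: [-2.6, -1.5, 0.8]
finger_gap: 28.7
```

```bash
python3 - <<'E'
from h import *
info(); b=ball(.55); plan(b+[0,0,-17],104.15)
shot("side","25"); crop("side","25",250,110,80,80,8,"s7");
E
```

```text
t 54.80 p [ 600.4 -240.7  116.9] F [-2.6 -1.5  0.8] gap 28.7
R [[0.001, 0.97, 0.243], [-0.003, 0.243, -0.97], [-1.0, -0.0, 0.003]] j [-0.44  0.59  1.32 -0.    1.23  0.89]
k 0 turn total [179.9   0.   -0.3] n>= 17.0
k 180 turn total [-0.1  0.2  0. ] n>= 1.0
dp now tool cm [ 0.4  -0.01 -0.18] | in target frame (k=180) [ 0.4  -0.01 -0.17] world [-0.6  1.6 -4. ]
```

View pics/s7.png

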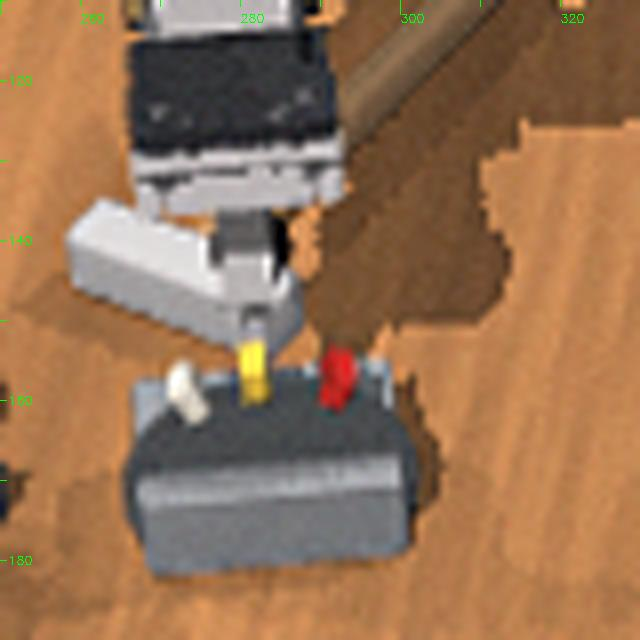

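jog_arm(turn=[[0,0,0],[0,0,0],[0,0,0],[0,0,0],[0,0,0],[0,0,0],[0,0,0],[0,0,0]], dp=[[0,0,0],[0,0,0],[0,0,0],[0,0,0],[-4,0,0],[-5,0,0],[-1,-5,0],[0,-6,0]], gripper=[0.5,0.3,0,0,0,0,0,0])

```text
clock: 55.85
eef_pos: [492.4, -266.4, 218.7]
eef_rot: [-0.847, 1.568, -2.169]
wrist_force: [-0.4, -1.7, -0.3]
finger_gap: 94.2
```

jog_arm(turn=[[0,0,0],[0,0,0],[0,0,0]], dp=[[0,-6,0],[0,-6,0],[0,0,0]], gripper=[0,0,0])

```text
clock: 56.22
eef_pos: [370.2, -296.8, 219.8]
eef_rot: [-0.172, 1.567, -1.497]
wrist_force: [1.2, 0.5, 0.2]
finger_gap: 93.9
```

```bash
python3 - <<'E'
from h import *
info(); 
shot("side","26"); crop("side","26",250,110,80,80,8,"s7"); shot("top","26"); crop("top","26",350,120,60,60,12,"k1")
for q in(.45,.5,.55,.6,.65):print(q,proj("side",[ball(q)]).round(1),proj("top",[ball(q)]).round(1))
E
```

```text
t 56.23 p [ 370.2 -296.8  219.8] F [1.2 0.5 0.2] gap 93.9
R [[0.0, 0.97, 0.243], [-0.004, 0.243, -0.97], [-1.0, -0.001, 0.004]] j [-0.75  0.12  1.71 -0.    1.31  0.57]
0.45 [[283.7 140.5]] [[386.5 150.9]]
0.5 [[282.  140.6]] [[386.  149.2]]
0.55 [[280.3 140.8]] [[385.5 147.5]]
0.6 [[278.6 141. ]] [[385.  145.8]]
0.65 [[276.8 141.4]] [[384.5 144.1]]
```

View pics/s7.png

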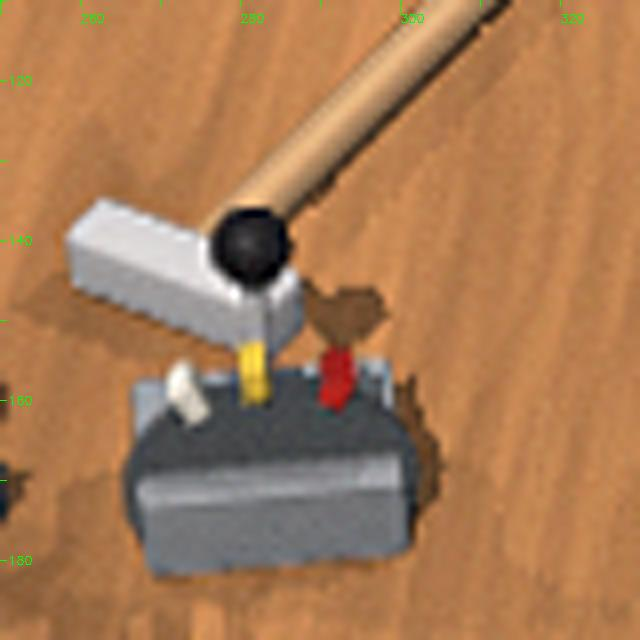

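View pics/k1.png

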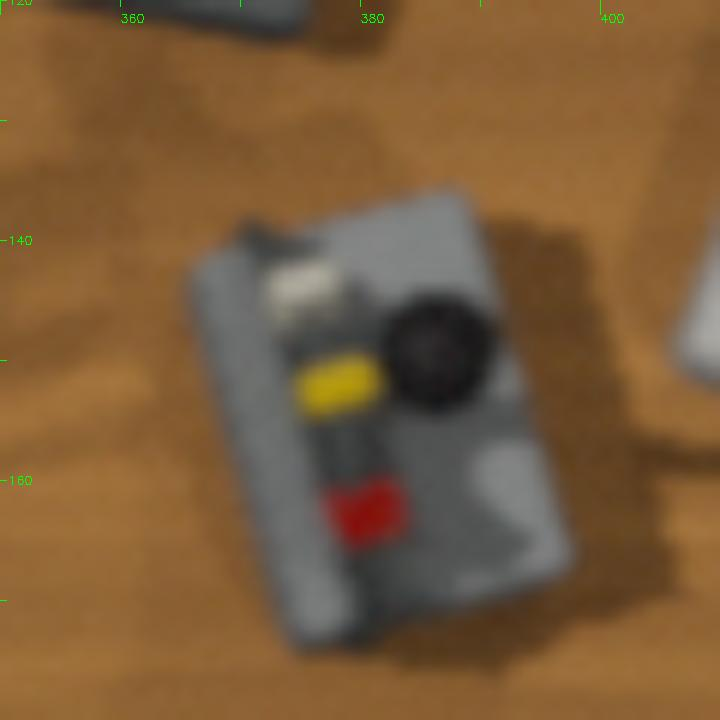

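View pics/top26.png

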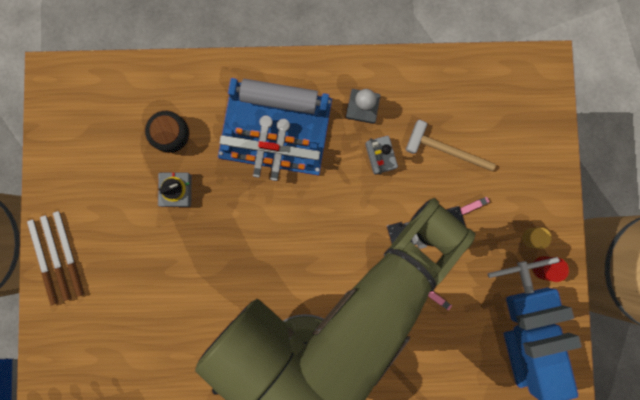

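View pics/side26.png

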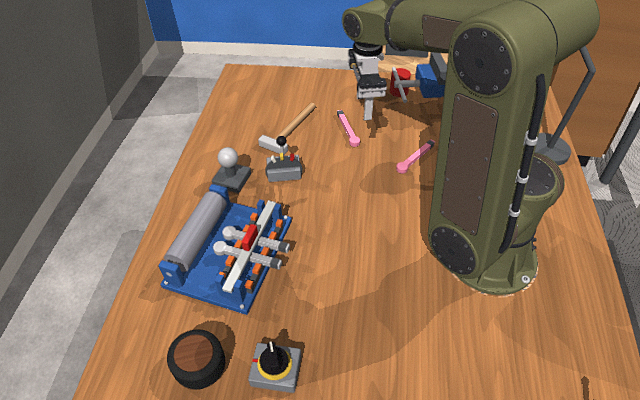

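```bash
python3 - <<'E'
import h
from h import *
from scipy.optimize import least_squares
for Lx in([595,-240.3,.247],[595.87,-240.9,.2455]):
  h.L=np.array(Lx[:2]);h.LY=Lx[2]
  for n,uv in[("top",(390.45,166.2)),("side",(298.1,142.5)),("top",(386.65,149.2)),("side",(281.4,140.9))]:
    r=least_squares(lambda x:proj(n,[h.ball(x[0])])[0]-uv,[.5]);print(n,r.x,r.fun.round(1))
E
```

```text
top [-0.00172342] [-0.3  0.1]
side [0.01811128] [ 0.1 -0.3]
top [0.49477171] [-0.6  0.2]
side [0.51813695] [-0.  -0.2]
top [-0.00990511] [-0.1  0. ]
side [0.00901844] [ 0.1 -0.4]
top [0.48794125] [-0.3  0.1]
side [0.51109697] [-0.  -0.4]
```

```bash
python3 - <<'E'
from h import *
b=np.array([595.4,-240.5,130]); plan([b[0],b[1],200],104.15)
E
```

```text
k 0 turn total [-179.9   -0.     0.3] n>= 17.0
k 180 turn total [0.1 0.2 0. ] n>= 1.0
dp now tool cm [ 1.96 22.97  0.05] | in target frame (k=180) [ 1.97 22.97  0.03] world [222.8  55.8 -19.7]
```

jog_arm(turn=[[0,0,0],[0,0,0],[0,0,0],[0,0,0],[0,0,0],[0,0,0],[0,0,0]], dp=[[0,5,0],[0,5.5,0],[0,5.5,0],[0,5,0],[0,1.5,0],[0,0,0],[0,0,0]], gripper=[0,0,0,0,0,0,0])

```text
clock: 57.2
eef_pos: [603.9, -233.4, 216.1]
eef_rot: [-0.651, 1.568, -1.967]
wrist_force: [-0.8, 0.5, -0.2]
finger_gap: 94.3
```

```bash
python3 - <<'E'
from h import *
info();b=np.array([595.4,-240.5,130]); plan(b+[0,0,-17],104.15)
E
```

```text
t 57.20 p [ 603.9 -233.4  216.1] F [-0.8  0.5 -0.2] gap 94.3
R [[-0.001, 0.968, 0.252], [-0.003, 0.252, -0.968], [-1.0, -0.002, 0.002]] j [-0.42  0.52  1.2  -0.    1.43  0.89]
k 0 turn total [-1.795e+02 -1.000e-01  2.000e-01] n>= 17.0
k 180 turn total [0.5 0.1 0.1] n>= 1.0
dp now tool cm [10.31 -0.99  0.45] | in target frame (k=180) [10.31 -1.    0.48] world [  -8.5   -7.1 -103.1]
```

jog_arm(turn=[[0.5,0.1,0],[0,0,0],[0,0,0],[4,0,0],[0,0,0],[0,0,0]], dp=[[0,-1,0.45],[0,0,0],[0,0,0],[4,0,0],[0,0,0],[0,0,0]], gripper=[0,0,0,0,0,0])

```text
clock: 57.95
eef_pos: [593.9, -242.5, 179.1]
eef_rot: [0.572, 1.567, -0.825]
wrist_force: [0.8, 0.2, 0.7]
finger_gap: 94.2
```

```bash
python3 - <<'E'
from h import *
info();b=np.array([595.4,-240.5,130]); plan(b+[0,0,-17],104.15)
E
```

```text
t 57.95 p [ 593.9 -242.5  179.1] F [0.8 0.2 0.7] gap 94.2
R [[0.002, 0.985, 0.173], [-0.003, 0.173, -0.985], [-1.0, 0.002, 0.003]] j [-0.44  0.52  1.27 -0.    1.34  0.95]
k 0 turn total [175.8  -0.2  -0.3] n>= 17.0
k 180 turn total [-4.2  0.2 -0.1] n>= 1.0
dp now tool cm [ 6.61  0.17 -0.19] | in target frame (k=180) [ 6.61  0.19 -0.16] world [  1.5   2.  -66.1]
```

Another stray turn entry of mine (harmless, still clear above); undo it and descend.

jog_arm(turn=[[-4.2,0.2,0],[0,0,0],[0,0,0],[0,0,0],[0,0,0],[0,0,0]], dp=[[0,0.2,-0.15],[0,0,0],[3,0,0],[3.2,0,0],[0,0,0],[0,0,0]], gripper=[0,0,0,0,0,0])

```text
clock: 58.7
eef_pos: [598.6, -242.1, 124.5]
eef_rot: [0.984, 1.559, -0.34]
wrist_force: [-0.1, 0.2, -0.0]
finger_gap: 94.0
```

```bash
python3 - <<'E'
from h import *
info();b=np.array([595.4,-240.5,130]); plan(b+[0,0,-17],104.15)
E
```

```text
t 58.70 p [ 598.6 -242.1  124.5] F [-0.1  0.2 -0. ] gap 94.0
R [[0.011, 0.97, 0.244], [-0.004, 0.244, -0.97], [-1.0, 0.01, 0.007]] j [-0.44  0.57  1.32  0.    1.23  0.88]
k 0 turn total [180.   -0.9  -0.6] n>= 17.0
k 180 turn total [-0.   0.4 -0.6] n>= 1.0
dp now tool cm [ 1.15 -0.28 -0.24] | in target frame (k=180) [ 1.15 -0.27 -0.23] world [ -3.2   1.6 -11.5]
```

jog_arm(turn=[[0,0.4,-0.6],[0,0,0],[0,0,0],[0,0,0],[0,0,0],[0,0,0],[0,0,0],[0,0,0]], dp=[[1.1,-0.3,0],[0,0,0],[0,0,0],[0,0,0],[0,0,0],[0,0,0],[0,0,0],[0,0,0]], gripper=[0,0.4,0.75,0.75,0.75,0.75,0.75,0.75], grip_force=40)

```text
clock: 59.7
eef_pos: [596.3, -242.0, 115.9]
eef_rot: [2.374, 1.569, 1.049]
wrist_force: [-4.7, 6.7, 6.3]
finger_gap: 28.2
```

jog_arm(turn=[[0,0,0],[0,0,0],[0,0,0]], dp=[[0,0.3,0],[0,0.25,0],[0,0,0]], gripper=[0.75,0.75,0.75])

```text
clock: 60.08
eef_pos: [601.3, -240.5, 115.8]
eef_rot: [-3.12, 1.569, 1.839]
wrist_force: [-1.2, 0.9, 0.9]
finger_gap: 28.3
```

```bash
python3 - <<'E'
from h import *
info();shot("side","27"); crop("side","27",250,110,80,80,8,"s7")
E
```

```text
t 60.08 p [ 601.3 -240.5  115.8] F [-1.2  0.9  0.9] gap 28.3
R [[-0.0, 0.97, 0.244], [0.002, 0.244, -0.97], [-1.0, -0.0, -0.002]] j [-0.44  0.6   1.31  0.    1.24  0.89]
```

View pics/s7.png

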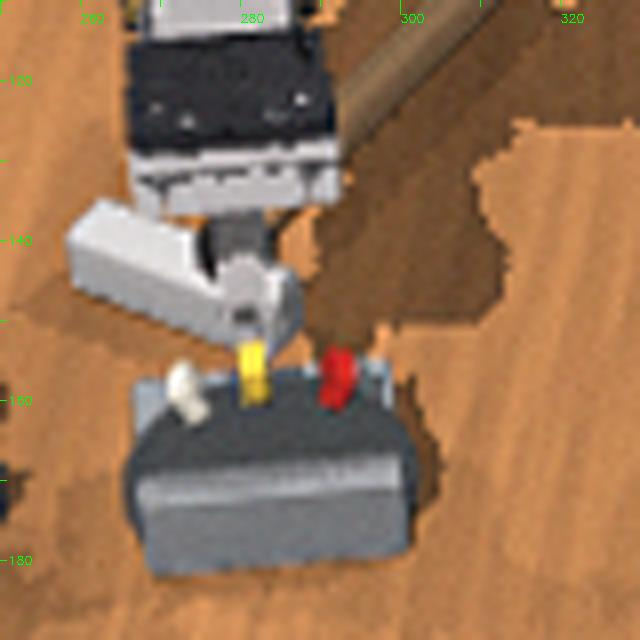

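Release, back off up and away, and measure.

jog_arm(turn=[[0,0,0],[0,0,0],[0,0,0],[0,0,0],[0,0,0],[0,0,0],[0,0,0],[0,0,0]], dp=[[0,0,0],[0,0,0],[0,0,0],[0,0,0],[-4,0,0],[-5,0,0],[-1,-5,0],[0,-6,0]], gripper=[0.5,0.3,0,0,0,0,0,0])

```text
clock: 61.12
eef_pos: [494.4, -267.3, 217.7]
eef_rot: [2.867, 1.569, 1.546]
wrist_force: [0.3, -0.8, 0.0]
finger_gap: 93.6
```

jog_arm(turn=[[0,0,0],[0,0,0],[0,0,0]], dp=[[0,-6,0],[0,-6,0],[0,0,0]], gripper=[0,0,0])

```text
clock: 61.5
eef_pos: [372.2, -298.0, 218.7]
eef_rot: [1.038, 1.569, -0.286]
wrist_force: [0.4, 0.9, 0.8]
finger_gap: 93.7
```

```bash
python3 - <<'E'
from h import *
info(); 
shot("side","28"); crop("side","28",250,110,80,80,8,"s7"); shot("top","28"); crop("top","28",350,120,60,60,12,"k1")
crop("side","28",150,160,180,160,4,"s9")
E
```

```text
t 61.50 p [ 372.2 -298.   218.7] F [0.4 0.9 0.8] gap 93.7
R [[0.002, 0.97, 0.244], [-0.001, 0.244, -0.97], [-1.0, 0.002, 0.001]] j [-0.75  0.12  1.7   0.    1.31  0.57]
```

View pics/s7.png

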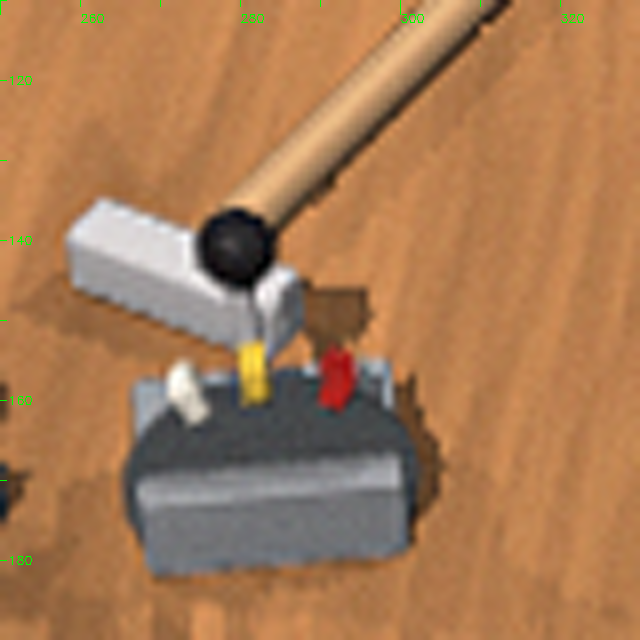

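View pics/k1.png

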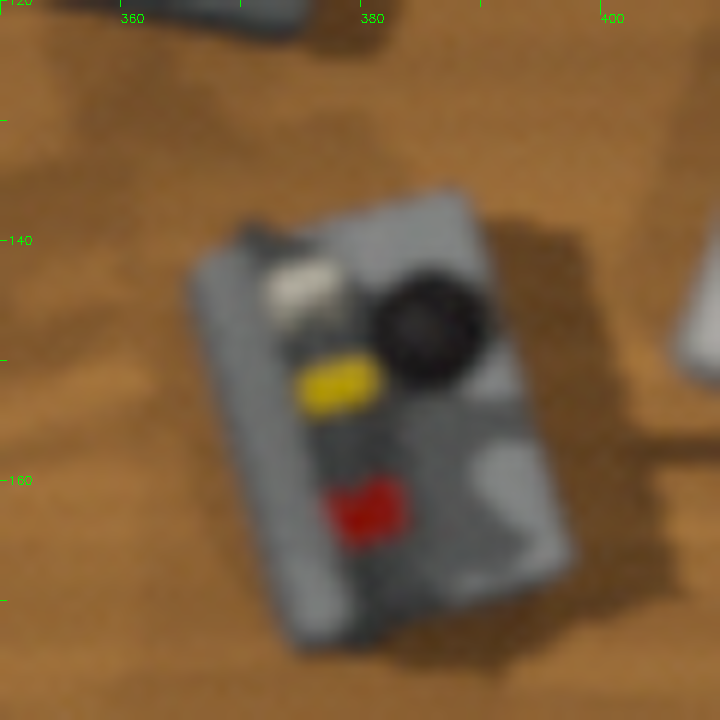

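View pics/s9.png

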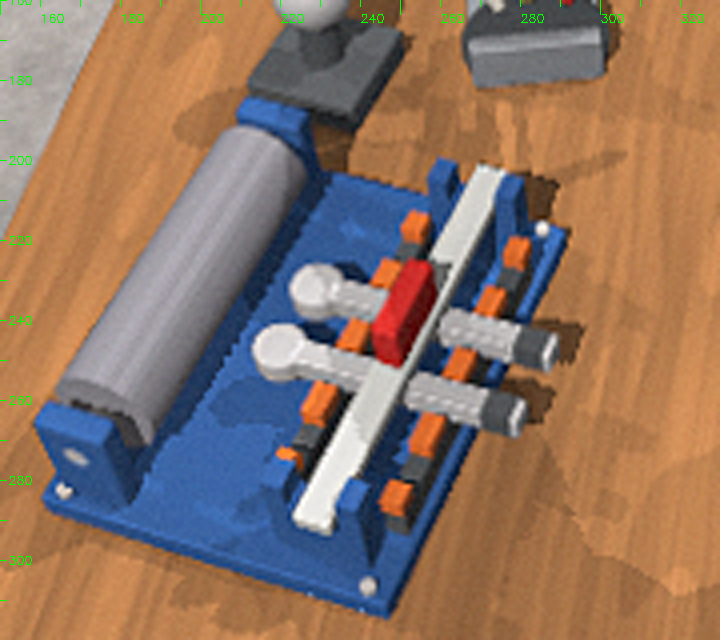

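```bash
python3 - <<'E'
from h import *
import h
from scipy.optimize import least_squares
for n,uv in[("top",(385.8,147.25)),("side",(279.4,140.9))]:
    r=least_squares(lambda x:proj(n,[h.ball(x[0])])[0]-uv,[.5]);print(n,r.x,r.fun.round(1))
print(order.sign_off())
E
```

```text
top [0.55406492] [-0.3  0.1]
side [0.57534031] [0. 0.]
the job is handed in; nothing more can be done
None
```

The polisher is set up and started, and the job was handed in at about 61.5 s, well under the 210 s limit.

1. **Lever to stop:** I brought it down to the red mark. With closed fingers pushing at about 28 N it moved no further, so I took it to be on its end stop. It stayed there until the knob was done.
2. **Stakes:** Only two steel stakes were visible in any picture, and I laid them in notches 1 and 2, heads toward the drum. The last side view shows both lying flat between the teeth.
3. **Bar:** It lies in both forks, about 1.5 mm off centre along rack x and 1 mm along y, measured after release. It was still in place in the last picture.
4. **Knob:** I pressed it 8 mm and turned it clockwise until it met a stop at about 70° of gripper turn. After release the pointer read about -71° and it had sprung up.
5. **Lever to yellow:** The first try came out at about 0.50 rad, so I gripped it again and nudged it. It finally read 0.554 rad (top camera) and 0.575 rad (side camera), against a target of 0.55.

- **Camera disagreement:** The two cameras differ by about 0.02 rad on the lever. When the lever was at the stop, my first model read about 0.04 rad. I then shifted the box position in the model by about 3 mm, taking that stop as 0, so the yellow readings depend on it.
- **Stray entries:** I twice put an unintended small turn (2° and 4°) in a move above the work; neither touched anything, and I corrected both.
- **Hammer, black block and ball stake:** I did not touch them, and they look unmoved in the pictures.

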